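Load the parts washer

TASK

Get this batch of gearbox shafts ready for washing: put every shaft standing on the bench into the wire dip basket, hang the loaded basket by its handle on the twin-prong hook inside the parts washer so that it hangs free, then shut the washer's lid and only then swing its hasp down over the staple until it rests flat against the front. Leave the other things on the bench (wrench, screwdriver, spray can, oil jug, piston) where they are.

Things in the scene. Friction and masses are not known exactly. Their poses are not given: they have to be found in the camera images.
- shaft1: steel gearbox shaft to be washed; three or all four are present (None if absent). Starts upright on its gear: gear 45 mm diameter (47 over teeth), 20 mm thick; above it a plain shaft 18 mm diameter from 20 to 65 mm height (the collar on the gear, 33 mm wide, is only for show). Origin: centre of the gear's underside; z along the shaft, away from the gear. 0.14 kg
- shaft2: steel gearbox shaft to be washed; three or all four are present (None if absent). Starts upright on its gear: gear 45 mm diameter (47 over teeth), 20 mm thick; above it a plain shaft 18 mm diameter from 20 to 65 mm height (the collar on the gear, 33 mm wide, is only for show). Origin: centre of the gear's underside; z along the shaft, away from the gear. 0.14 kg
- shaft3: steel gearbox shaft to be washed; three or all four are present (None if absent). Starts upright on its gear: gear 45 mm diameter (47 over teeth), 20 mm thick; above it a plain shaft 18 mm diameter from 20 to 65 mm height (the collar on the gear, 33 mm wide, is only for show). Origin: centre of the gear's underside; z along the shaft, away from the gear. 0.14 kg
- shaft4: steel gearbox shaft to be washed; three or all four are present (None if absent). Starts upright on its gear: gear 45 mm diameter (47 over teeth), 20 mm thick; above it a plain shaft 18 mm diameter from 20 to 65 mm height (the collar on the gear, 33 mm wide, is only for show). Origin: centre of the gear's underside; z along the shaft, away from the gear. 0.14 kg
- basket: loose wire dip basket, open on top: 180 mm (its x) by 120 mm (its y), walls 50 mm high, 4 mm thick, floor 4 mm. A rigid yellow handle (bail) crosses the middle at x = 0, legs at y = +-58 mm, leaving an open bay either side of it. Origin: centre of the underside; the same turned half round. 0.3 kg; load both bays evenly or it hangs askew
- bail_mid (a point): middle of the bail's bar, 125 mm above the basket's underside; axes as the basket. The bar is round, 10 mm thick, along the basket's y from -50 to 50 mm; its middle 36 mm is a square black rubber grip 14 mm wide in x and 16 mm high
- washer: fixed bench-top parts washer: empty steel tank, blue skirt, open top. Its -x is the front (to the bench's middle), z up, +y the end away from the robot. Outside 184 (x) by 364 mm (y), rim 185 mm high; inside 160 by 340 mm, inner floor 15 mm above the bench. Origin: centre of the underside, on the bench. Staple: wire loop on the front at y = 80 mm, 135 mm high, standing out 22 mm
- hook: yellow hook fixed on the tank's +y end wall inside (origin and axes as the washer): two 8 mm rods at x = +-30 mm reach towards -y, sloping down to seats 100 mm from the wall, then up to tips 119 mm out, tip tops 180 mm high. The bail bar lies across both (basket y along washer x): lower it in beyond the tips (-y side), move to +y with bar over tips and basket under the prongs, let it down
- hook_seat (a point): midway between the hook's two seats, where the bail bar's centre comes to rest: 167 mm above the bench, 98 mm from the +y end wall; axes as the washer. A hung basket's underside is 27 mm above the tank floor
- lid (a joint): lid angle (rad): 0 shut, grows as it opens; 1.65 to 1.85 at the start (standing open). Its stiff hinge stays where it is left (0.5 N m to move; lid 0.45 kg). Plate 188 by 368 mm; shut, it lies from 2 mm below to 12 mm above the hinge line. A black bar handle on its outside, 120 mm from the hinge line, from washer y = -30 to 50 mm, stands 29 mm off it
- lid_hinge (a point): middle of the lid's hinge line, along the washer's back rim (washer x = 92 mm, y = 0, 185 mm high). Turns with the lid: y axis along the hinge line (the washer's y), -x from the hinge to the lid's free edge, z to the lid's outside
- hasp (a joint): hasp angle against the lid (rad): 0 closed (strap flat on the washer's front, staple through its slot), pi/2 straight out from the lid's front edge, grows as it opens; 1.7 to 2.2 at the start. Stays where it is left (0.06 N m to move)
- hasp_hinge (a point): middle of the hasp's pin, on the lid's front edge, 191 mm from the lid's hinge line, at washer y = 80 mm; 192 mm above the bench with the lid shut. Turns with the hasp: y along the pin, -z from the pin to the strap's end, -x its outside. Strap 50 mm wide, outer face 4 mm from the pin axis, 88 mm long; whole from 5 to 42 mm, then a slot 28 mm wide to 72 mm for the staple
- wrench: bystander: combination wrench, about 180 mm, lying on the bench; leave it. Origin about its middle
- screwdriver: bystander: screwdriver with red handle, about 200 mm, lying; leave it
- spray_can: bystander: orange spray can, 60 mm diameter, 170 mm high; leave it. Origin: centre of the underside
- oil_jug: bystander: brass-coloured oil jug with handle, 90 mm diameter, 100 mm high; leave it. Origin: centre of the underside
- piston: bystander: aluminium piston, 52 mm diameter, 50 mm high, not part of the batch; leave it. Origin: centre of the underside
Mind the look-alikes: they are no part of the job. Leave any blue or green look-alike of the shaft4 alone.

How it is judged:
On the way, in this order (a step that is already met when the one before it is completed fails the run):
1. the basket hangs on the hook in the washer with every shaft in it (y of bail_mid in the frame of hook_seat between -0.014 and 0.014 m and x of bail_mid in the frame of hook_seat between -0.025 and 0.025 m and z of bail_mid in the frame of hook_seat between -0.007 and 0.009 m and contact force between basket and hook above 1 N and angle between basket's own z axis and vertical below 0.5 rad and x of shaft1 in the frame of basket between -0.09 and 0.09 m and y of shaft1 in the frame of basket between -0.06 and 0.06 m and z of shaft1 in the frame of basket between -0.005 and 0.07 m and x of shaft2 in the frame of basket between -0.09 and 0.09 m and y of shaft2 in the frame of basket between -0.06 and 0.06 m and z of shaft2 in the frame of basket between -0.005 and 0.07 m and x of shaft3 in the frame of basket between -0.09 and 0.09 m and y of shaft3 in the frame of basket between -0.06 and 0.06 m and z of shaft3 in the frame of basket between -0.005 and 0.07 m and x of shaft4 in the frame of basket between -0.09 and 0.09 m and y of shaft4 in the frame of basket between -0.06 and 0.06 m and z of shaft4 in the frame of basket between -0.005 and 0.07 m), for 0.3 s.
2. the lid is shut (value of joint lid below 0.04 rad), for 0.2 s.
3. the hasp is swung down over the staple (value of joint lid below 0.04 rad and value of joint hasp below 0.12 rad), for 0.2 s.
At the end, for the whole second after the job is handed in: all shafts inside the basket; its bail bar rests in the hook seats (middle within 14 mm along the prongs, 25 mm across, -7 to +9 mm in height, hook carries it, tilt under 0.5 rad), at rest; lid within 0.04 rad of shut, hasp within 0.12 rad of closed (all of step 1 and all of step 3 and linear speed of basket below 0.05 m/s); the robot touches nothing.
It fails at once if a bystander is moved more than 50 mm (distance of any of wrench, screwdriver, spray_can, oil_jug, piston from where it was at the start of the episode above 0.05 m).
It fails at once if a standing bystander is knocked over (angle between any of spray_can, oil_jug, piston's own z axis and vertical above 0.5 rad).
Of shaft1, shaft2, shaft3, shaft4 only 3 to 4 are there at a start; the rules pass over those that are not, and their reading is None.
At some moment in a run one of shaft1, shaft2, shaft3, shaft4 may be knocked a few centimetres aside while the robot is not near it.
It also fails if it takes over 208 s, if anything falls off the work surface, if the arm or the gripper's body presses on something with over 40 N, if the wrist force passes 120 N, or if a joint passes its speed limit or range.

ROBOT

A 7-joint arm with a two-finger parallel gripper is mounted at the origin on the work surface. World frame = base frame: x ahead of the robot, y to its left, z up, the work surface at z = 0. Lengths are in m, angles in rad, forces in N, time in s.
With the tool pointing down it reaches from about 0.4 to 0.925 m from the base axis. Payload 4.1 kg.
Tool frame: the origin (TCP) lies midway between the tips of the shut fingers; the grasp point (between the pads) lies 19 mm behind it; z points along the fingers, x is the direction in which the jaws open and shut, and the axes are right-handed (so a half turn about z gives the same grasp; the last joint's range is limited). The gripper opens to 85 mm and grips with 20 to 120 N. Pads are 22 mm wide; open, the fingers measure 114 mm over their backs; the gripper's body (76 mm by 85 mm) begins 54 mm behind the grasp point. The pads swing forward as they close: fully open they stand 13 mm farther back than shut.
Start: joints at [-1.367, 0.398, 0.045, 1.537, -0.019, 1.207, -0.051], TCP at [0.194, 0.62, 0.231] pointing down, gripper open.
Joint ranges: [-2.82, 2.82], [-0.49, 2.23], [-1.37, 1.46], [0, 2.46], [-1.36, 4.5], [0.23, 2], [-2.94, 2.94]. Speed limits (rad/s): [2.57, 2.57, 3.14, 3.14, 3.14, 3.14, 3.14].

INTERFACE

Orientations are given as a unit quaternion [w, x, y, z].
In Python, from bench import read_state, get_image, job_done, find_in, trace, pinpoint gives the robot as it stands.
- The arm moves only by the tool move_arm, never from a script. Its argument "motion" is a list of rows, each a list of 2 entries, a list of its own where there are three numbers: the shift along the tool's x, y, z normalised to -1 to 1, where 1 is 120 mm, then the turn, a rotation vector about the tool's x, y, z normalised to -1 to 1, where 1 is 0.5 rad. A call has 1 to 10 rows; each row is the pose to reach, as a shift and turn from the pose commanded when the call began, along the tool's axes at that moment; what a row does not reach only later rows make up. A row lasts 1/10 s, in which the tool goes at most 50 mm and 8.59 degrees, less where a joint would pass 70% of its speed; a pose out of reach is approached as far as the arm can. A call with a number of a shift or a turn outside -1 to 1 is refused whole. A call with a gripper value outside its range is refused whole. "grip" is the opening, from 0 (shut) to 1 (fully open), set as the call begins (left out, the last holds). The fingers move at their own pace and stop on an object; "force" is the grip in N (left out, the last holds). Time passes only in rows, so rows that repeat a pose let the fingers close. It gives the time, the measured TCP pose, the force and the opening at its end, in the units of the state.
- read_state(): the state, without advancing time (a new reading comes with each control period).
- get_image(name): name is "scene" or "top" or "wrist"; returns a dict with "image" (400x640x3 uint8, red, green, blue), "camera_matrix" (3x3 intrinsics, pixels), "R" (3x3) and "t" (3): a world point X has camera coordinates R X + t; the wrist camera has in their place "T_tool_cam" (4x4, takes a point from camera to tool coordinates, whose origin is the TCP and whose axes are the tool frame's). Camera axes: x right, y down, z forward; pixel columns grow to the right and rows downward; lengths in m; the calibration is good to about 2 mm. A picture is of the moment at which its call begins: read the wrist's pose just before it. There is no depth.
- job_done(): hands the job in, once; it reports no verdict.
Trained networks look in a picture, given as the dict that the camera call returned (one of the last four; its "shot" number tells which), for a name from the list of things; names that differ only in an ending like _2 or _b are one class to them, and where a whole thing is asked for, a point or a joint stands for the part that bears it (a point fixed in the world has none). Each returns a list of dicts, best first, with "score" (0 to 1); they miss things now and then, are a little off and sometimes report something else, mostly with a low value. They report only what shows in the picture. A call takes as long as a camera call. They do not tell look-alikes from the thing itself.
- find_in(name, picture): "bbox" ([centre column, centre row, width, height] in pixels, round what is visible of it).
- trace(name, picture): "pixels" (400x640 bool, what is visible of it) and "bbox" ([centre column, centre row, width, height] in pixels, round what is visible of it).
- pinpoint(name, picture): "location" ([row, column] in pixels: a listed point, or the origin of a listed thing).
The state is a dict: "time_s": time; "q": joint angles; "qd": joint speeds; "joint_torque": joint torques, N m; "position": TCP position; "tcp_rot": TCP orientation; "ft_force": force on the tool from outside, world axes, zero at the start; "moment": the same for the moment, N m; "gripper_width": finger opening in m.
Only numpy, scipy, OpenCV 4.12 (cv2) and the standard library are available. Lean on these libraries where they do the work, as an engineer would, in place of code of your own. Each camera call takes 0.05 s, during which the arm holds its last target.

## Working session

There is one attempt and no reset: what is moved stays moved. The work goes in short steps, Python scripts to look and compute and a tool call to move; the robot and the scene stay as the last step left them, time stands still between calls to the robot, and variables do not carry over. Pictures are saved under pics/ and viewed, and the job is handed in when it is done.

Besides the shell and the picture viewer there is one more tool, called after "Emit:" in YAML: its name, and indented under it one key for each argument. move_arm: Moves the arm, as the interface text tells. Its arguments: {"type":"object","properties":{"motion":{"type":"array","items":{"type":"array"}},"grip":{"type":"number"},"force":{"type":"number"}},"required":["motion"]}

```bash
mkdir -p pics; ls; python3 - <<'E'
from bench import *
import cv2
s=read_state(); print({k:(v if not hasattr(v,'tolist') else v.tolist()) for k,v in s.items()})
for n in ["scene","top","wrist"]:
    p=get_image(n); cv2.imwrite(f"pics/{n}0.png",p["image"][:,:,::-1]); print(n,p["shot"],{k:p[k].tolist() for k in p if k not in("image","shot") and hasattr(p[k],'tolist')})
E
```

```text
pics
{'time_s': 0.0, 'q': [-1.3670052129112304, 0.3991618613647967, 0.04501453009759024, 1.5378874775712867, -0.01868334926766495, 1.206906671072105, -0.0506776255127394], 'qd': [0.00010114433959507624, -0.0009029824847602529, 0.0005627858701189645, 0.0005609087179875372, -0.0002819654689780421, -0.001659660924627223, 0.00029049080930665887], 'joint_torque': [5.237790787759877e-05, -47.51139521598816, 1.36480662971735, -25.422032475471497, 0.011669730010908097, 0.009552910923957825, -1.0324469599254371e-05], 'position': [0.193603228315208, 0.6198271706863482, 0.23027923390712207], 'tcp_rot': [0.0006307209479269738, 0.8056157195148886, 0.5924376500603296, -0.000738547621186737], 'ft_force': [0.06474684145885717, -0.1658962246828212, 0.22498641292880878], 'moment': [-0.04009713793429508, 0.043300381896987344, -0.0020113780197765683], 'gripper_width': 0.08534723023725353}
scene 1 {'camera_matrix': [[459.962643356405, 0.0, 323.9771324648449], [0.0, 459.962643356405, 195.88113726214547], [0.0, 0.0, 1.0]], 'R': [[0.4007399319048496, 0.9161756078249773, 0.005455511289525885], [0.78771647576
[... 337 characters left out ...]
6779177534, -0.9995778356238497, 0.028958814114628095], [-0.9909370998385738, -0.006220281917626157, -0.13418260787591435], [0.13430609274676333, -0.02838060292532168, -0.9905333991485055]], 't': [0.07690734046413523, 0.5369592592765596, 1.217955888858182]}
wrist 3 {'camera_matrix': [[276.35871079086814, 0.0, 320.4302425420464], [0.0, 276.35871079086814, 193.1983732132743], [0.0, 0.0, 1.0]], 'T_tool_cam': [[0.9999992644608577, 0.0010848240130040814, 0.0005424339604565586, -0.0005064268272985117], [-0.0011957286918733477, 0.9567162942049774, 0.2910197633075586, -0.0739864313201959], [-0.0002032501810039879, -0.2910201978549819, 0.9567168876578944, -0.14310079577053395], [0.0, 0.0, 0.0, 1.0]]}
```

View pics/scene0.png

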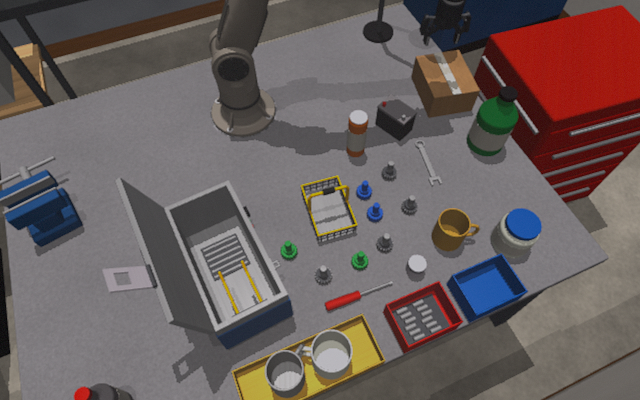

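View pics/top0.png

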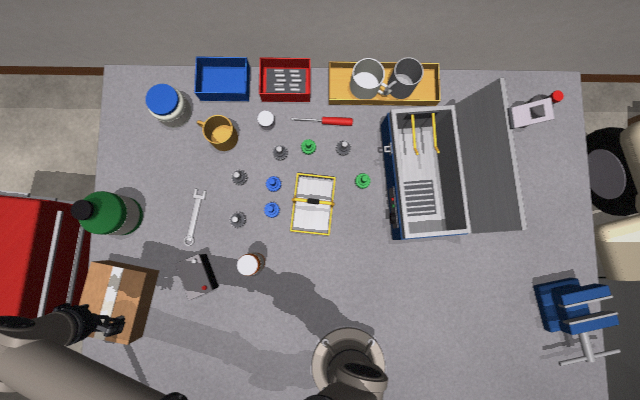

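View pics/wrist0.png

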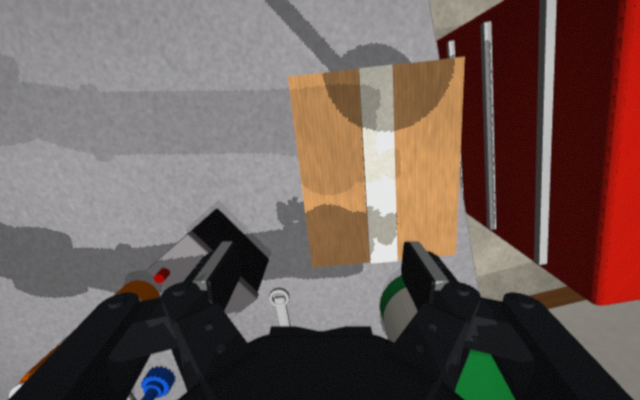

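```bash
cat > h.py <<'E'
from bench import *
import numpy as np, cv2
from scipy.spatial.transform import Rotation as Ro
def Rq(q): return Ro.from_quat([q[1],q[2],q[3],q[0]]).as_matrix()
def cam(p,s=None):
    K=p["camera_matrix"]
    if "R" in p: return K,p["R"],p["t"]
    Rt=Rq(s["tcp_rot"]);T=np.array(p["T_tool_cam"])
    Rc=Rt@T[:3,:3]; c=Rt@T[:3,3]+np.array(s["position"])
    return K,Rc.T,-Rc.T@c
def onplane(c,u,v,z):
    K,R,t=c; d=R.T@np.linalg.inv(K)@np.array([u,v,1.]); o=-R.T@t
    return o+d*(z-o[2])/d[2]
def tri(obs):
    A=[];b=[]
    for c,u,v in obs:
        K,R,t=c; P=K@np.c_[R,t]
        for w,i in((u,0),(v,1)):
            r=w*P[2]-P[i]; n=np.linalg.norm(r[:3]);A.append(r[:3]/n);b.append(-r[3]/n)
    x,res,_,_=np.linalg.lstsq(np.array(A),np.array(b),rcond=None); return x,res
def proj(c,X):
    K,R,t=c; x=K@(R@np.asarray(X,float)+t); return x[:2]/x[2]
def snap(n,fn=None):
    s=read_state(); p=get_image(n)
    if fn: cv2.imwrite("pics/"+fn,p["image"][:,:,::-1])
    return p,cam(p,s)
def crop(p,u,v,w,h,k,fn):
    im=p["image"][max(0,v-h):v+h,max(0,u-w):u+w,::-1]
    cv2.imwrite("pics/"+fn,cv2.resize(im,None,fx=k,fy=k,interpolation=cv2.INTER_CUBIC))
E
cat > a.py <<'E'
from h import *
np.set_printoptions(precision=3,suppress=True)
for n in ["top","scene"]:
    p,c=snap(n)
    print("==",n)
    for name in ["shaft1","basket","bail_mid","washer","hook","hook_seat","lid_hinge","hasp_hinge","spray_can","oil_jug","piston","wrench","screwdriver"]:
        for r in pinpoint(name,p):
            v,u=r["location"]; print(name,round(r["score"],2),round(u,1),round(v,1),onplane(c,u,v,{"bail_mid":.125,"hook_seat":.167,"lid_hinge":.185,"hasp_hinge":.3}.get(name,0)))
    crop(p,*( (300,180) if n=="top" else (370,215)),80,70,5,f"c_{n}.png")
E
python3 a.py
```

```text
== top
shaft1 0.72 238.5 178.6 [0.572 0.349 0.   ]
shaft1 0.71 342.6 147.0 [0.678 0.014 0.   ]
shaft1 0.66 277.4 155.5 [0.648 0.226 0.   ]
shaft1 0.59 272.4 207.6 [0.479 0.239 0.   ]
shaft1 0.58 361.9 179.2 [ 0.573 -0.048  0.   ]
shaft1 0.5 275.7 179.3 [0.57 0.23 0.  ]
shaft1 0.5 307.5 146.5 [0.679 0.129 0.   ]
shaft1 0.46 238.8 220.2 [0.439 0.344 0.   ]
shaft1 0.45 466.0 168.1 [ 0.612 -0.389  0.   ]
basket 0.7 313.1 204.3 [0.49 0.11 0.  ]
basket 0.26 226.1 133.3 [0.72  0.393 0.   ]
bail_mid 0.91 311.4 196.9 [0.5   0.115 0.125]
washer 0.55 415.2 181.7 [ 0.566 -0.221  0.   ]
hook 0.52 236.5 220.0 [0.439 0.351 0.   ]
hook_seat 0.58 425.7 145.2 [ 0.645 -0.21   0.167]
hook_seat 0.28 240.8 180.0 [0.541 0.312 0.167]
lid_hinge 0.9 463.8 165.7 [ 0.583 -0.31   0.185]
lid_hinge 0.55 414.5 180.4 [ 0.541 -0.17   0.185]
hasp_hinge 0.84 509.9 114.7 [ 0.694 -0.39   0.3  ]
hasp_hinge 0.35 463.5 167.0 [ 0.557 -0.264  0.3  ]
hasp_hinge 0.29 310.7 202.4 [0.466 0.117 0.3  ]
spray_can 0.88 252.9 262.4 [0.308 0.296 0.   ]
spray_can 0.72 239.3 182.8 [0.558 0.346 0.   ]
oil_jug 0.79 224.8 132.9 [0.722 0.397
[... 453 characters left out ...]
0.205 -0.   ]
shaft1 0.47 364.2 192.8 [0.469 0.243 0.   ]
shaft1 0.19 358.3 294.1 [0.758 0.083 0.   ]
basket 0.91 326.3 215.8 [0.497 0.101 0.   ]
bail_mid 0.73 328.5 189.3 [0.482 0.113 0.125]
washer 0.55 233.5 276.7 [ 0.571 -0.219  0.   ]
washer 0.45 149.6 276.4 [ 0.476 -0.436  0.   ]
washer 0.43 328.2 192.3 [0.422 0.14  0.   ]
hook 0.42 413.9 270.0 [0.757 0.26  0.   ]
hook_seat 0.65 235.8 276.7 [ 0.645 -0.208  0.167]
hasp_hinge 0.66 153.3 280.4 [ 0.64  -0.368  0.3  ]
spray_can 0.73 352.7 151.3 [0.309 0.28  0.   ]
oil_jug 0.56 446.0 237.7 [0.706 0.398 0.   ]
oil_jug 0.45 152.9 276.2 [ 0.479 -0.427  0.   ]
piston 0.93 416.0 268.0 [0.754 0.268 0.   ]
wrench 0.78 425.9 166.0 [0.457 0.473 0.   ]
```

View pics/c_top.png

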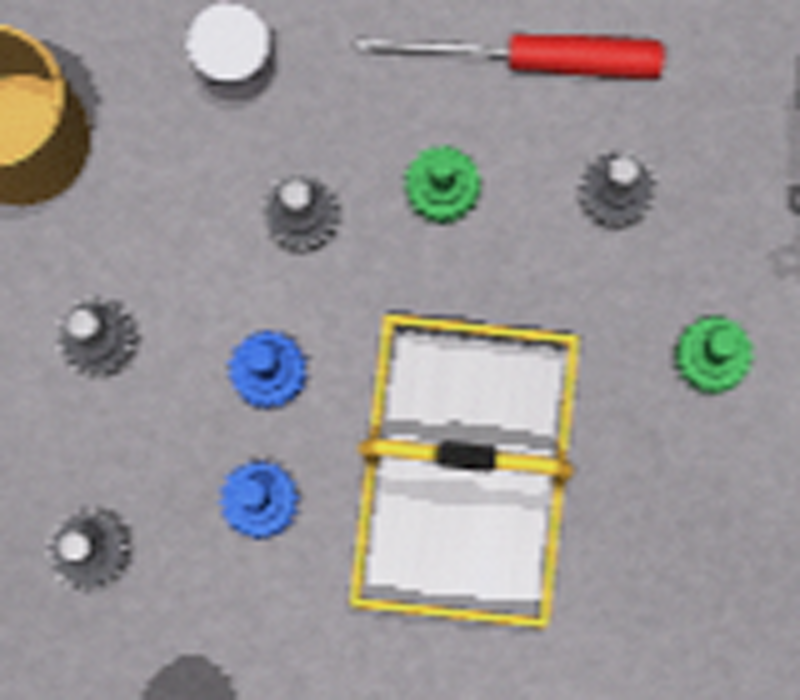

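View pics/c_scene.png

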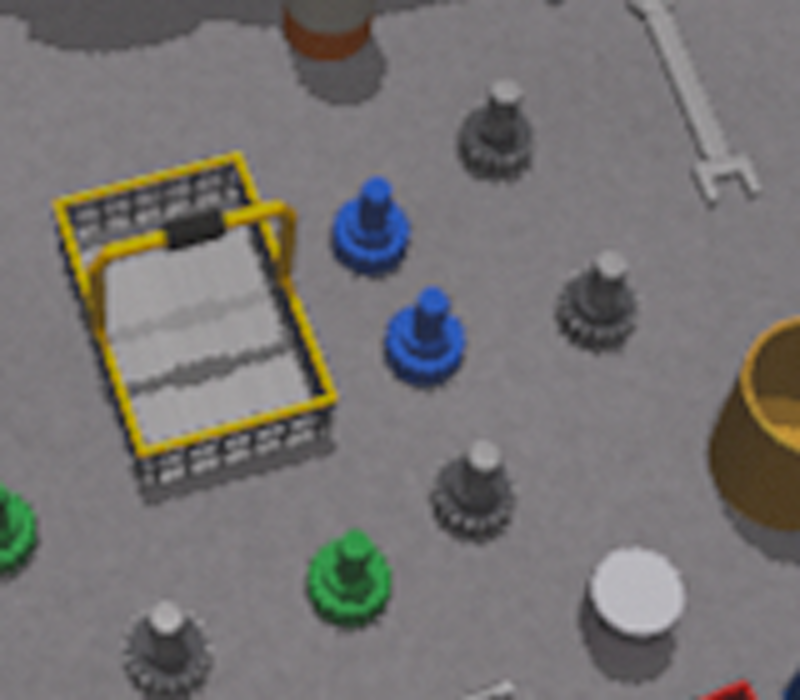

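```bash
cat > b.py <<'E'
from h import *
np.set_printoptions(precision=4,suppress=True)
pt,ct=snap("top"); ps,cs=snap("scene")
f=lambda x,o:((x[0]+.5)/5-.5+o[0],(x[1]+.5)/5-.5+o[1])
T=dict(A=(295,192),B=(625,170),C=(84,322),D=(74,546),b1=(388,320),b2=(575,338),b3=(546,624),b4=(354,602),bm=(467,455))
S=dict(A=(485,455),B=(166,615),C=(610,262),D=(505,92),b1=(333,400),b2=(143,450),b3=(62,205),b4=(240,158),bm=(194,228))
for k in T:
    a=f(T[k],(220,110)); b=f(S[k],(290,145)); z=.065 if k in"ABCD" else .05 if k[0]=='b' and k!='bm' else .133
    print(k,tri([(ct,*a),(cs,*b)]),onplane(ct,*a,z)[:2],onplane(cs,*b,z)[:2])
crop(pt,455,150,80,100,4,"w_top.png"); crop(ps,200,260,105,100,4,"w_sc.png")
E
python3 b.py
```

```text
A (array([0.6562, 0.2159, 0.0697]), array([0.])) [0.6576 0.2169] [0.6542 0.2169]
B (array([0.6722, 0.0132, 0.0689]), array([0.])) [0.6734 0.0133] [0.6706 0.0133]
C (array([0.5742, 0.3417, 0.0713]), array([0.])) [0.5755 0.3435] [0.5711 0.3438]
D (array([0.439 , 0.3441, 0.067 ]), array([0.])) [0.4394 0.3452] [0.4377 0.3442]
b1 (array([0.5809, 0.1589, 0.0471]), array([0.])) [0.5807 0.1594] [0.582  0.1575]
b2 (array([0.5695, 0.0435, 0.0537]), array([0.])) [0.5702 0.0436] [0.5677 0.0439]
b3 (array([0.3947, 0.0629, 0.0486]), array([0.])) [0.3941 0.0615] [0.3961 0.064 ]
b4 (array([0.4071, 0.1781, 0.0483]), array([0.])) [0.4071 0.1781] [0.4081 0.1776]
bm (array([0.4884, 0.1101, 0.1313]), array([0.])) [0.4883 0.1104] [0.4892 0.1093]
```

View pics/w_top.png

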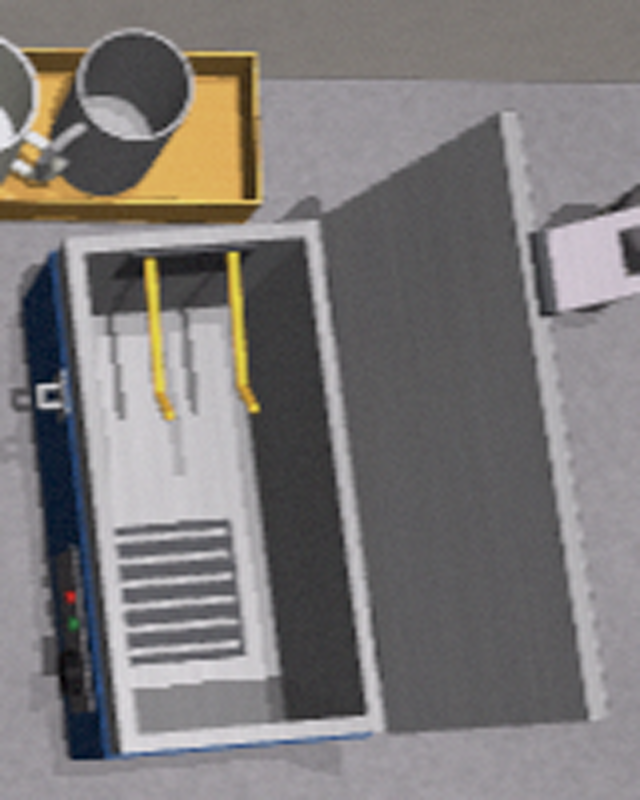

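View pics/w_sc.png

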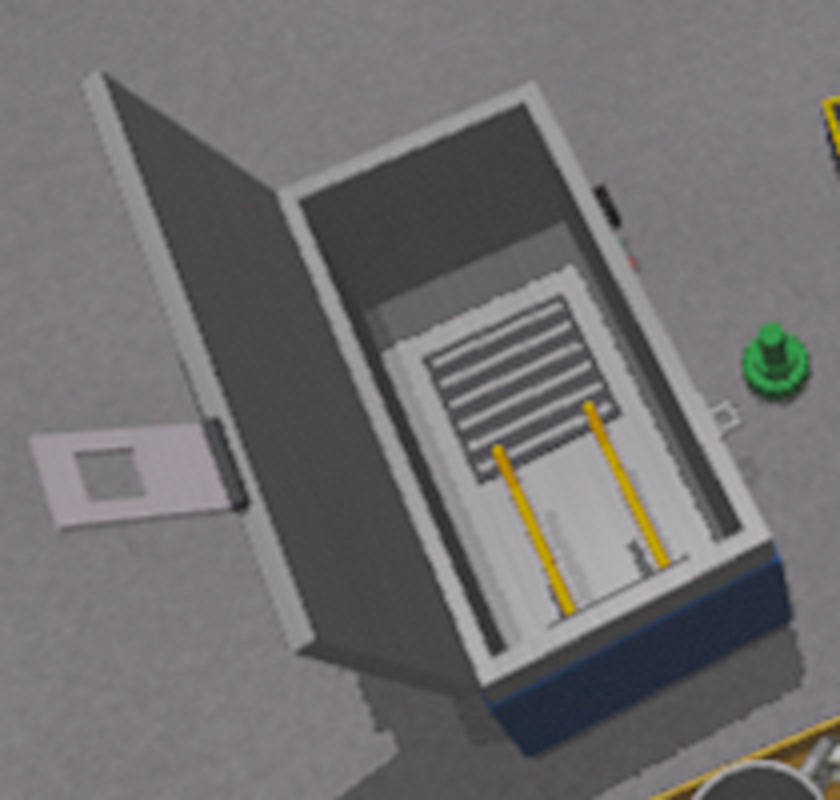

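```bash
cat > c.py <<'E'
from h import *
np.set_printoptions(precision=4,suppress=True)
pt,ct=snap("top"); ps,cs=snap("scene")
f=lambda x,o:((x[0]+.5)/4-.5+o[0],(x[1]+.5)/4-.5+o[1])
T=dict(ff=(62,243),bf=(320,222),bn=(383,732),fn=(118,753),lidfar=(503,113),lidnear=(592,720))
S=dict(ff=(775,540),bf=(488,685),bn=(280,190),fn=(535,85),lidfar=(305,648),lidnear=(95,75))
T.update(tip1=(168,416),tip2=(253,410));S.update(tip2=(497,450),tip1=(588,405))
P={}
for k in T:
    a=f(T[k],(375,50)); b=f(S[k],(95,160))
    x=tri([(ct,*a),(cs,*b)]); P[k]=x[0]
    print(k,x[0],onplane(ct,*a,.185)[:2],onplane(cs,*b,.185)[:2])
X=np.array([P[k] for k in("ff","bf","bn","fn")]); M=np.array([[-.092,.182],[.092,.182],[.092,-.182],[-.092,-.182]])
A=X[:,:2]-X[:,:2].mean(0); H=M.T@A
th=np.arctan2(H[0,1]-H[1,0],H[0,0]+H[1,1]); print("yaw",np.degrees(th),"c",X.mean(0))
R=np.array([[np.cos(th),-np.sin(th)],[np.sin(th),np.cos(th)]]); print("resid",A-M@R.T)
print("seat",X[:,:2].mean(0)+R@[0,.072])
E
python3 c.py
```

```text
ff [ 0.7428 -0.1075  0.1792] [ 0.7408 -0.1063] [ 0.7447 -0.108 ]
bf [ 0.7586 -0.289   0.1868] [ 0.7586 -0.2915] [ 0.7589 -0.2875]
bn [ 0.3972 -0.3184  0.1881] [ 0.3973 -0.3197] [ 0.3952 -0.3187]
fn [ 0.382  -0.1395  0.1821] [ 0.3825 -0.1372] [ 0.3832 -0.141 ]
lidfar [ 0.7655 -0.3427  0.3604] [ 0.8421 -0.4284] [ 0.697  -0.3771]
lidnear [ 0.3996 -0.3722  0.3616] [ 0.4059 -0.4651] [ 0.2569 -0.4123]
tip1 [ 0.6173 -0.1809  0.1793] [ 0.6164 -0.1782] [ 0.6194 -0.1819]
tip2 [ 0.6226 -0.2413  0.1781] [ 0.6212 -0.2383] [ 0.6253 -0.2415]
yaw -85.13529633891484 c [ 0.5702 -0.2136  0.1841]
resid [[-0.0009 -0.001 ]
 [-0.0007  0.0008]
 [ 0.0006  0.0023]
 [ 0.001  -0.0021]]
seat [ 0.6419 -0.2075]
```

```bash
cat > plan.py <<'E'
# usage: plan.py yaw_deg x y z [x y z ...] -> normalised numbers per call for each target
import sys
from h import *
a=list(map(float,sys.argv[1:])); yaw=np.radians(a[0]); pts=np.array(a[1:]).reshape(-1,3)
s=read_state(); p=np.array(s["position"]); R=Rq(s["tcp_rot"]); 
print("t",round(s["time_s"],2),"pos",p.round(4),"yaw",round(np.degrees(np.arctan2(R[1,0],R[0,0])),2),"tilt",np.degrees(np.arccos(-R[2,2])).round(2),"F",np.round(s["ft_force"],1),"w",round(s["gripper_width"],4),"q7",round(s["q"][6],2))
def Rt(y): return np.array([[np.cos(y),np.sin(y),0],[np.sin(y),-np.cos(y),0],[0,0,-1]])
for T in pts:
    Rg=Rt(yaw); print("->",T)
    while True:
        d=R.T@(T-p)/.12; w=Ro.from_matrix(R.T@Rg).as_rotvec()/.5
        n=max(1,int(np.ceil(max(abs(d).max(),abs(w).max())-1e-3)))
        rows=max(int(np.ceil(np.linalg.norm(d)/n*120/50-.02)),int(np.ceil(np.linalg.norm(w)/n*.5/.15-.02)))
        print((d/n).round(3).tolist(),(w/n).round(3).tolist(),"rows>=",rows)
        p=p+R@(d/n)*.12; R=R@Ro.from_rotvec(w/n*.5).as_matrix()
        if n==1: break
E
python3 plan.py -6.3 .439 .344 .18 .439 .344 .029
```

```text
t 1.75 pos [0.1938 0.6205 0.2313] yaw 72.65 tilt 0.01 F [-0.3  0.8 -0.5] w 0.0857 q7 -0.05
-> [0.439 0.344 0.18 ]
[-0.53, 0.879, 0.143] [-0.0, -0.0, 0.919] rows>= 4
[-0.057, 0.682, 0.095] [-0.0, -0.0, 0.612] rows>= 3
[0.151, 0.667, 0.095] [-0.0, -0.0, 0.612] rows>= 3
[0.345, 0.591, 0.095] [-0.0, -0.0, 0.612] rows>= 3
-> [0.439 0.344 0.029]
[-0.0, 0.0, 0.629] [-0.0, 0.0, -0.0] rows>= 2
[-0.0, -0.0, 0.629] [-0.0, 0.0, -0.0] rows>= 2
```

Emit:
move_arm:
  motion:
    - [[-0.53, 0.88, 0.14], [0, 0, 0.92]]
    - [[-0.53, 0.88, 0.14], [0, 0, 0.92]]
    - [[-0.53, 0.88, 0.14], [0, 0, 0.92]]
    - [[-0.53, 0.88, 0.14], [0, 0, 0.92]]
  grip: 0.5
  force: 50

```text
time_s: 2.15
position: [0.2802, 0.5239, 0.2143]
tcp_rot: [0.002, 0.921, 0.388, 0.0]
ft_force: [1.0, 0.7, -0.2]
gripper_width: 0.043
```

Emit:
move_arm:
  motion:
    - [[-0.06, 0.68, 0.1], [0, 0, 0.61]]
    - [[-0.06, 0.68, 0.1], [0, 0, 0.61]]
    - [[-0.06, 0.68, 0.1], [0, 0, 0.61]]

```text
time_s: 2.45
position: [0.3335, 0.4624, 0.2022]
tcp_rot: [0.002, 0.97, 0.245, 0.0]
ft_force: [-0.4, 0.4, -0.2]
gripper_width: 0.0427
```

Emit:
move_arm:
  motion:
    - [[0.15, 0.67, 0.1], [0, 0, 0.61]]
    - [[0.15, 0.67, 0.1], [0, 0, 0.61]]
    - [[0.15, 0.67, 0.1], [0, 0, 0.61]]

```text
time_s: 2.75
position: [0.3874, 0.401, 0.1903]
tcp_rot: [0.001, 0.995, 0.095, 0.001]
ft_force: [-0.2, -0.8, -1.0]
gripper_width: 0.0426
```

Emit:
move_arm:
  motion:
    - [[0.34, 0.59, 0.1], [0, 0, 0.61]]
    - [[0.34, 0.59, 0.1], [0, 0, 0.61]]
    - [[0.34, 0.59, 0.1], [0, 0, 0.61]]
    - [[0.34, 0.59, 0.1], [0, 0, 0.61]]

```text
time_s: 3.15
position: [0.4377, 0.3449, 0.1786]
tcp_rot: [-0.001, 0.999, -0.052, -0.0]
ft_force: [0.1, 1.1, 0.2]
gripper_width: 0.0427
```

```bash
cat > w.py <<'E'
import sys
from h import *
p,c=snap("wrist",sys.argv[1]+".png")
for r in pinpoint("shaft1",p):
    v,u=r["location"]; print(round(r["score"],2),round(u),round(v),onplane(c,u,v,0)[:2].round(4))
E
python3 w.py w1; python3 plan.py -6.3 .439 .344 .1 .439 .344 .033
```

```text
0.96 418 252 [0.5531 0.2282]
0.94 504 311 [0.673  0.1238]
0.87 435 167 [0.5731 0.3393]
0.66 322 178 [0.4389 0.3404]
0.66 353 253 [0.4694 0.2357]
t 3.25 pos [0.4368 0.3461 0.1786] yaw -5.84 tilt 0.09 F [-0.3  0.4 -0.1] w 0.0428 q7 -0.72
-> [0.439 0.344 0.1  ]
[0.02, 0.016, 0.655] [-0.003, 0.001, 0.016] rows>= 2
-> [0.439 0.344 0.033]
[0.0, 0.0, 0.558] [-0.0, 0.0, -0.0] rows>= 2
```

View pics/w1.png

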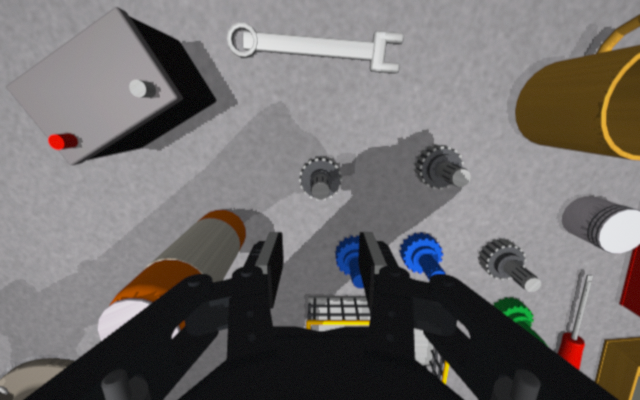

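Emit:
move_arm:
  motion:
    - [[0.02, 0.03, 0.4], [0, 0, 0.02]]
    - [[0.02, 0.03, 0.8], [0, 0, 0.02]]
    - [[0.02, 0.03, 0.8], [0, 0, 0.02]]

```text
time_s: 3.55
position: [0.4345, 0.3385, 0.0771]
tcp_rot: [0.004, 0.998, -0.056, -0.005]
ft_force: [-1.2, -1.2, -1.0]
gripper_width: 0.0428
```

Emit:
move_arm:
  motion:
    - [[0, 0, 0.2], [0, 0, 0]]
    - [[0, 0, 0.41], [0, 0, 0]]
    - [[0, 0, 0.41], [0, 0, 0]]
    - [[0, 0, 0.41], [0, 0, 0]]

```text
time_s: 3.95
position: [0.4405, 0.3413, 0.035]
tcp_rot: [-0.001, 0.998, -0.058, 0.001]
ft_force: [0.0, -0.4, 0.6]
gripper_width: 0.0429
```

Emit:
move_arm:
  motion:
    - [[0, 0, 0], [0, 0, 0]]
    - [[0, 0, 0], [0, 0, 0]]
    - [[0, 0, 0], [0, 0, 0]]
    - [[0, 0, 0], [0, 0, 0]]
    - [[0, 0, 0], [0, 0, 0]]
  grip: 0

```text
time_s: 4.45
position: [0.4412, 0.341, 0.0354]
tcp_rot: [-0.002, 0.998, -0.058, 0.001]
ft_force: [-1.5, -0.5, 6.9]
gripper_width: 0.016
```

```bash
python3 plan.py -6.3 .4405 .341 .16 .4358 .1436 .16 .4358 .1436 .046
```

```text
t 4.45 pos [0.4412 0.341  0.0354] yaw -6.69 tilt 0.2 F [-1.5 -0.5  6.9] w 0.016 q7 -0.63
-> [0.4405 0.341  0.16  ]
[-0.002, -0.001, -0.519] [-0.003, -0.002, -0.007] rows>= 2
[-0.002, -0.0, -0.519] [-0.003, -0.002, -0.007] rows>= 2
-> [0.4358 0.1436 0.16  ]
[0.071, 0.82, -0.0] [0.0, -0.0, 0.0] rows>= 2
[0.071, 0.82, -0.0] [0.0, -0.0, 0.0] rows>= 2
-> [0.4358 0.1436 0.046 ]
[0.0, 0.0, 0.95] [0.0, 0.0, 0.0] rows>= 3
```

Emit:
move_arm:
  motion:
    - [[0, 0, -0.2], [0, 0, 0]]
    - [[0, 0, -0.6], [0, 0, 0]]
    - [[0, 0, -1], [0, 0, 0]]
    - [[0, 0, -1], [0, 0, 0]]

```text
time_s: 4.85
position: [0.4445, 0.3426, 0.1606]
tcp_rot: [-0.005, 0.998, -0.059, 0.005]
ft_force: [1.0, 0.7, -1.4]
gripper_width: 0.0165
```

Emit:
move_arm:
  motion:
    - [[0.07, 0.3, 0], [0, 0, 0]]
    - [[0.07, 0.6, 0], [0, 0, 0]]
    - [[0.07, 0.82, 0], [0, 0, 0]]
    - [[0.07, 0.82, 0], [0, 0, 0]]

```text
time_s: 5.25
position: [0.4363, 0.2359, 0.1529]
tcp_rot: [0.001, 0.998, -0.062, -0.001]
ft_force: [-0.0, 0.2, -1.2]
gripper_width: 0.0162
```

Emit:
move_arm:
  motion:
    - [[0.07, 0.3, 0], [0, 0, 0]]
    - [[0.07, 0.6, 0], [0, 0, 0]]
    - [[0.07, 0.82, 0], [0, 0, 0]]
    - [[0.07, 0.82, 0], [0, 0, 0]]

```text
time_s: 5.65
position: [0.4331, 0.1384, 0.153]
tcp_rot: [0.001, 0.998, -0.061, -0.001]
ft_force: [0.4, -0.1, -0.5]
gripper_width: 0.0167
```

```bash
python3 w.py w2; python3 plan.py -6.3 .4358 .1436 .046
```

```text
0.86 530 257 [0.6712 0.012 ]
0.79 427 72 [0.5506 0.2336]
0.72 532 80 [0.6544 0.2139]
0.69 440 310 [ 0.564  -0.0527]
0.64 342 78 [0.4668 0.2383]
0.62 320 219 [0.4266 0.0915]
0.61 542 168 [0.6745 0.1207]
t 5.75 pos [0.4339 0.1427 0.1534] yaw -6.74 tilt 0.07 F [ 0.2  0.7 -1.3] w 0.0165 q7 -0.43
-> [0.4358 0.1436 0.046 ]
[0.015, -0.008, 0.895] [-0.002, -0.0, -0.016] rows>= 3
```

View pics/w2.png

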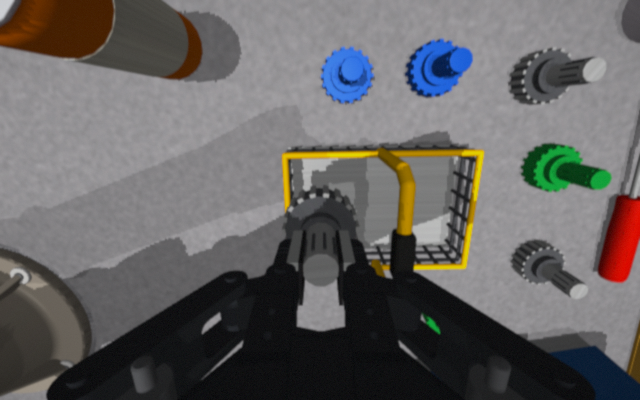

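Emit:
move_arm:
  motion:
    - [[0.01, 0, 0], [0, 0, -0.3]]
    - [[0.01, 0, 0], [0, 0, -0.6]]
    - [[0.01, 0, 0], [0, 0, -0.8]]
    - [[0.01, 0, 0], [0, 0, -0.8]]

```text
time_s: 6.15
position: [0.4352, 0.1439, 0.1533]
tcp_rot: [-0.0, 0.99, 0.142, 0.0]
ft_force: [-0.8, 0.1, -1.4]
gripper_width: 0.0165
```

Emit:
move_arm:
  motion:
    - [[0, 0, 0], [0, 0, -0.3]]
    - [[0, 0, 0], [0, 0, -0.6]]
    - [[0, 0, 0], [0, 0, -0.8]]
    - [[0, 0, 0], [0, 0, -0.8]]

```text
time_s: 6.55
position: [0.4351, 0.1433, 0.1533]
tcp_rot: [-0.0, 0.942, 0.335, 0.0]
ft_force: [0.3, 0.0, -1.0]
gripper_width: 0.0165
```

```bash
python3 plan.py 39 .4353 .1436 .046
```

```text
t 6.55 pos [0.4351 0.1433 0.1533] yaw 39.1 tilt 0.02 F [ 0.3  0.  -1. ] w 0.0165 q7 0.35
-> [0.4353 0.1436 0.046 ]
[0.003, -0.001, 0.894] [-0.0, -0.001, 0.004] rows>= 3
```

Emit:
move_arm:
  motion:
    - [[0, 0, 0.3], [0, 0, 0]]
    - [[0, 0, 0.6], [0, 0, 0]]
    - [[0, 0, 0.8], [0, 0, 0]]
    - [[0, 0, 0.88], [0, 0, 0]]
    - [[0, 0, 0.88], [0, 0, 0]]
    - [[0, 0, 0.88], [0, 0, 0]]

```text
time_s: 7.15
position: [0.4361, 0.1427, 0.0485]
tcp_rot: [-0.0, 0.942, 0.334, 0.001]
ft_force: [0.1, 0.2, -1.0]
gripper_width: 0.0164
```

Emit:
move_arm:
  motion:
    - [[0, 0, 0], [0, 0, 0]]
    - [[0, 0, 0], [0, 0, 0]]
    - [[0, 0, 0], [0, 0, 0]]
    - [[0, 0, 0], [0, 0, 0]]
  grip: 0.33

```text
time_s: 7.55
position: [0.4355, 0.1424, 0.0483]
tcp_rot: [-0.0, 0.942, 0.335, 0.001]
ft_force: [0.2, 1.1, -0.2]
gripper_width: 0.028
```

Emit:
move_arm:
  motion:
    - [[0, 0, -0.3], [0, 0, 0]]
    - [[0, 0, -0.7], [0, 0, 0]]
    - [[0, 0, -0.9], [0, 0, 0]]
    - [[0, 0, -0.9], [0, 0, 0]]
    - [[0, 0, -0.9], [0, 0, 0]]

```text
time_s: 8.05
position: [0.4349, 0.1423, 0.1559]
tcp_rot: [-0.0, 0.942, 0.335, 0.0]
ft_force: [0.3, 1.1, -0.1]
gripper_width: 0.0281
```

```bash
python3 w.py w3; python3 plan.py 39 .5735 .3405 .153 .5735 .3405 .034; python3 - <<'E'
from h import *
p,c=snap("top"); crop(p,300,180,80,70,5,"t3.png")
E
```

```text
0.94 544 117 [0.5743 0.3413]
0.94 498 243 [0.6491 0.215 ]
0.86 454 182 [0.5531 0.2337]
0.85 401 131 [0.4679 0.2361]
0.7 458 304 [0.6775 0.1245]
0.59 325 182 [0.4414 0.1426]
t 8.15 pos [0.4339 0.1418 0.1545] yaw 39.13 tilt 0.14 F [-0.5 -0.2 -0.2] w 0.0279 q7 0.36
-> [0.5735 0.3405 0.153 ]
[0.974, -0.275, 0.004] [-0.001, 0.002, 0.002] rows>= 3
[0.973, -0.276, 0.005] [-0.001, 0.002, 0.002] rows>= 3
-> [0.5735 0.3405 0.034 ]
[0.0, 0.0, 0.992] [-0.0, 0.0, 0.0] rows>= 3
```

View pics/w3.png

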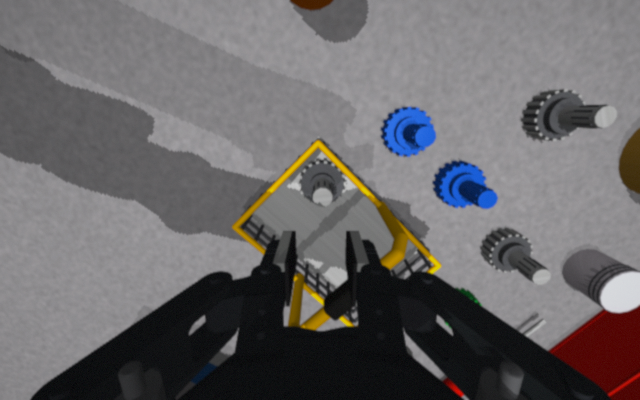

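View pics/t3.png

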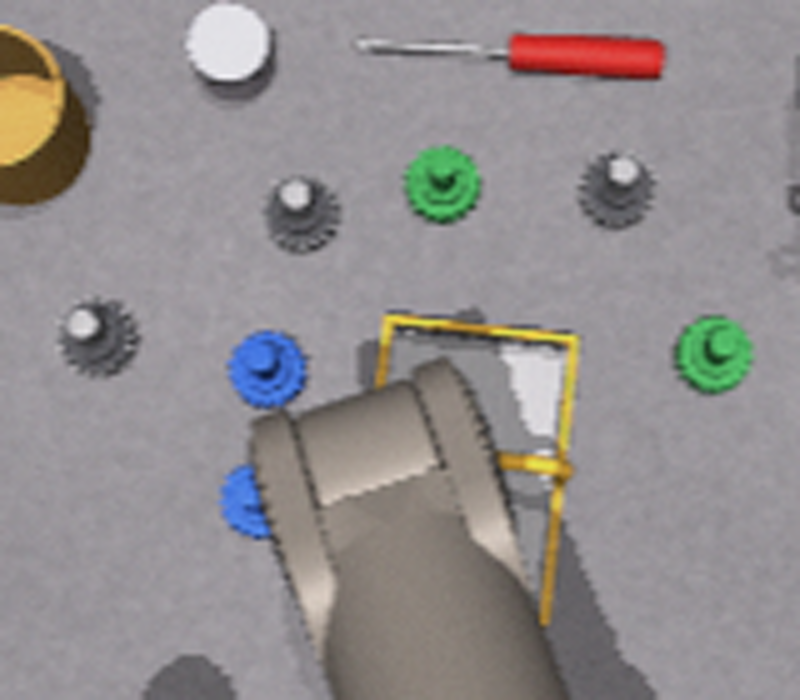

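Emit:
move_arm:
  motion:
    - [[0.3, -0.08, -0.1], [0, 0, 0]]
    - [[0.7, -0.2, -0.1], [0, 0, 0]]
    - [[0.97, -0.28, -0.1], [0, 0, 0]]
    - [[0.97, -0.28, -0.1], [0, 0, 0]]
  grip: 0.5

```text
time_s: 8.6
position: [0.5051, 0.2466, 0.166]
tcp_rot: [-0.0, 0.941, 0.338, 0.0]
ft_force: [0.1, 0.0, -1.6]
gripper_width: 0.0428
```

Emit:
move_arm:
  motion:
    - [[0.3, -0.08, 0], [0, 0, 0]]
    - [[0.7, -0.2, 0], [0, 0, 0]]
    - [[0.97, -0.28, 0], [0, 0, 0]]
    - [[0.97, -0.28, 0], [0, 0, 0]]
    - [[0.97, -0.28, 0], [0, 0, 0]]

```text
time_s: 9.1
position: [0.5723, 0.3402, 0.1656]
tcp_rot: [0.001, 0.942, 0.335, -0.002]
ft_force: [-0.0, 0.1, 0.5]
gripper_width: 0.0429
```

```bash
python3 w.py w4;  python3 plan.py 39 .5737 .341 .034
```

```text
0.96 322 176 [0.5728 0.3412]
0.87 192 191 [0.4672 0.2315]
0.84 131 229 [0.4347 0.1426]
0.84 253 234 [0.553  0.2316]
0.65 309 288 [0.6547 0.2136]
t 9.2 pos [0.5726 0.3388 0.1667] yaw 39.02 tilt 0.17 F [ 0.5 -0.7  0.1] w 0.0425 q7 0.24
-> [0.5737 0.341  0.034 ]
[0.011, -0.004, 0.553] [0.001, 0.003, 0.0] rows>= 2
[0.01, -0.004, 0.553] [0.001, 0.003, 0.0] rows>= 2
```

View pics/w4.png

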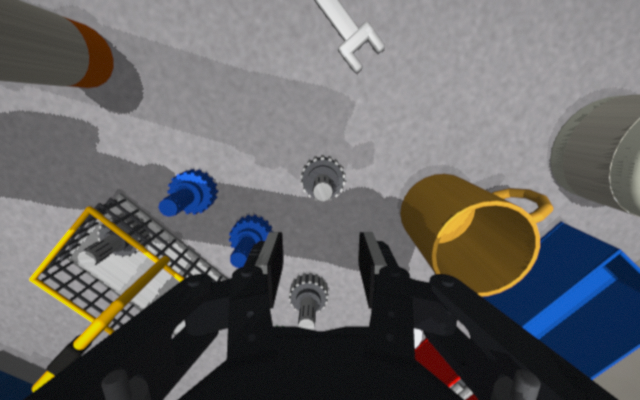

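Emit:
move_arm:
  motion:
    - [[0.01, 0, 0.4], [0, 0, 0]]
    - [[0.01, 0, 0.75], [0, 0, 0]]
    - [[0.01, 0, 0.75], [0, 0, 0]]

```text
time_s: 9.5
position: [0.5689, 0.338, 0.0718]
tcp_rot: [0.002, 0.942, 0.334, -0.007]
ft_force: [-1.8, 0.2, -0.2]
gripper_width: 0.0427
```

Emit:
move_arm:
  motion:
    - [[0, 0, 0.2], [0, 0, 0]]
    - [[0, 0, 0.36], [0, 0, 0]]
    - [[0, 0, 0.36], [0, 0, 0]]
    - [[0, 0, 0.36], [0, 0, 0]]

```text
time_s: 9.9
position: [0.575, 0.3417, 0.0365]
tcp_rot: [-0.0, 0.942, 0.335, 0.001]
ft_force: [0.0, -0.3, 1.0]
gripper_width: 0.0425
```

Emit:
move_arm:
  motion:
    - [[0, 0, 0], [0, 0, 0]]
    - [[0, 0, 0], [0, 0, 0]]
    - [[0, 0, 0], [0, 0, 0]]
    - [[0, 0, 0], [0, 0, 0]]
    - [[0, 0, 0], [0, 0, 0]]
  grip: 0

```text
time_s: 10.4
position: [0.5752, 0.3423, 0.0365]
tcp_rot: [-0.0, 0.942, 0.335, 0.001]
ft_force: [-1.2, -1.2, 7.0]
gripper_width: 0.016
```

Emit:
move_arm:
  motion:
    - [[0, 0, -0.2], [0, 0, 0]]
    - [[0, 0, -0.6], [0, 0, 0]]
    - [[0, 0, -1], [0, 0, 0]]
    - [[0, 0, -1], [0, 0, 0]]
    - [[0, 0, -1], [0, 0, 0]]

```text
time_s: 10.9
position: [0.5747, 0.3423, 0.156]
tcp_rot: [-0.001, 0.942, 0.335, 0.001]
ft_force: [-0.7, -0.3, -2.5]
gripper_width: 0.0164
```

```bash
python3 plan.py 39 .5471 .1313 .16 .5471 .1313 .048
```

```text
t 10.9 pos [0.5747 0.3423 0.156 ] yaw 39.14 tilt 0.16 F [-0.7 -0.3 -2.5] w 0.0164 q7 0.25
-> [0.5471 0.1313 0.16  ]
[-0.644, 0.61, -0.019] [-0.0, -0.003, 0.002] rows>= 3
[-0.643, 0.61, -0.018] [-0.0, -0.003, 0.002] rows>= 3
-> [0.5471 0.1313 0.048 ]
[0.0, -0.0, 0.933] [0.0, 0.0, 0.0] rows>= 3
```

Emit:
move_arm:
  motion:
    - [[-0.25, 0.23, 0], [0, 0, 0]]
    - [[-0.5, 0.47, 0], [0, 0, 0]]
    - [[-0.64, 0.61, -0.02], [0, 0, 0]]
    - [[-0.64, 0.61, -0.02], [0, 0, 0]]

```text
time_s: 11.3
position: [0.5596, 0.2303, 0.155]
tcp_rot: [0.001, 0.943, 0.332, -0.003]
ft_force: [0.5, 0.1, -1.2]
gripper_width: 0.0167
```

Emit:
move_arm:
  motion:
    - [[-0.25, 0.23, 0], [0, 0, 0]]
    - [[-0.5, 0.47, 0], [0, 0, 0]]
    - [[-0.64, 0.61, -0.02], [0, 0, 0]]
    - [[-0.64, 0.61, -0.02], [0, 0, 0]]
    - [[-0.64, 0.61, -0.02], [0, 0, 0]]

```text
time_s: 11.8
position: [0.5466, 0.1322, 0.1581]
tcp_rot: [-0.0, 0.942, 0.335, -0.001]
ft_force: [-0.1, 0.9, -0.7]
gripper_width: 0.0163
```

```bash
python3 w.py w5;  python3 plan.py 39 .5471 .1313 .048
```

```text
0.92 322 220 [0.579  0.0942]
0.92 327 45 [0.4667 0.2397]
0.88 339 307 [0.6743 0.0133]
0.77 442 180 [0.653  0.2162]
0.73 384 109 [0.5505 0.2316]
0.64 244 107 [0.437  0.1407]
0.64 226 192 [0.4732 0.0519]
0.56 397 248 [0.6738 0.123 ]
t 11.9 pos [0.5469 0.1336 0.1583] yaw 39.29 tilt 0.09 F [ 1.1 -0.1 -1.1] w 0.0169 q7 0.53
-> [0.5471 0.1313 0.048 ]
[-0.01, 0.018, 0.919] [-0.003, 0.002, 0.01] rows>= 3
```

View pics/w5.png

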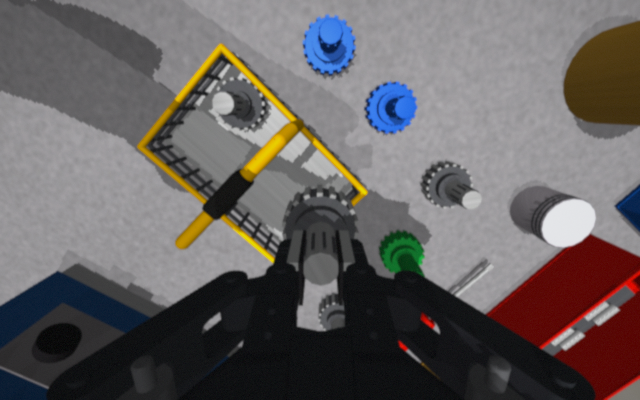

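Emit:
move_arm:
  motion:
    - [[-0.01, 0.02, 0.3], [0, 0, 0.01]]
    - [[-0.01, 0.02, 0.6], [0, 0, 0.01]]
    - [[-0.01, 0.02, 0.8], [0, 0, 0.01]]
    - [[-0.01, 0.02, 0.92], [0, 0, 0.01]]
    - [[-0.01, 0.02, 0.92], [0, 0, 0.01]]
    - [[-0.01, 0.02, 0.92], [0, 0, 0.01]]

```text
time_s: 12.5
position: [0.5484, 0.1297, 0.0493]
tcp_rot: [-0.0, 0.943, 0.333, 0.0]
ft_force: [-0.1, -0.0, -1.4]
gripper_width: 0.0165
```

Emit:
move_arm:
  motion:
    - [[0, 0, 0], [0, 0, 0]]
    - [[0, 0, 0], [0, 0, 0]]
    - [[0, 0, 0], [0, 0, 0]]
    - [[0, 0, 0], [0, 0, 0]]
  grip: 0.33

```text
time_s: 12.9
position: [0.5483, 0.129, 0.0495]
tcp_rot: [-0.0, 0.943, 0.333, 0.001]
ft_force: [-0.4, 0.7, -0.5]
gripper_width: 0.0281
```

Emit:
move_arm:
  motion:
    - [[0, 0, -0.3], [0, 0, 0]]
    - [[0, 0, -0.7], [0, 0, 0]]
    - [[0, 0, -0.95], [0, 0, 0]]
    - [[0, 0, -0.95], [0, 0, 0]]
    - [[0, 0, -0.95], [0, 0, 0]]

```text
time_s: 13.4
position: [0.5481, 0.129, 0.1635]
tcp_rot: [-0.0, 0.943, 0.333, 0.001]
ft_force: [-0.9, -0.3, 0.2]
gripper_width: 0.0281
```

```bash
python3 w.py w6; python3 plan.py 39 .6545 .2155 .16 .6545 .2155 .034
```

```text
0.94 319 180 [0.5495 0.1252]
0.92 244 101 [0.4344 0.1423]
0.9 438 177 [0.6523 0.2131]
0.75 388 106 [0.5555 0.2336]
0.71 338 304 [0.6743 0.009 ]
0.7 324 46 [0.4671 0.2358]
0.55 400 241 [0.6749 0.1278]
0.47 240 288 [ 0.5604 -0.0516]
t 13.5 pos [0.5469 0.1287 0.1617] yaw 38.86 tilt 0.14 F [-0.7 -0.3 -0.4] w 0.028 q7 0.53
-> [0.6545 0.2155 0.16  ]
[0.576, -0.0, 0.006] [-0.001, 0.002, -0.002] rows>= 2
[0.576, 0.001, 0.006] [-0.001, 0.002, -0.002] rows>= 2
-> [0.6545 0.2155 0.034 ]
[-0.0, 0.0, 0.525] [0.0, -0.0, 0.0] rows>= 2
[-0.0, 0.0, 0.525] [0.0, -0.0, 0.0] rows>= 2
```

View pics/w6.png

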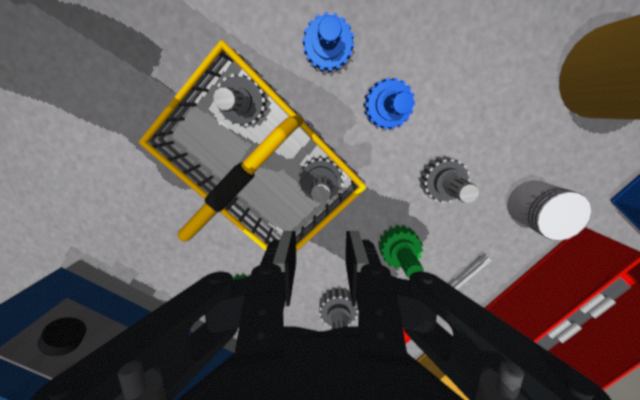

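Emit:
move_arm:
  motion:
    - [[0.35, 0, 0], [0, 0, 0]]
    - [[0.7, 0, 0], [0, 0, 0]]
    - [[1, 0, 0], [0, 0, 0]]
    - [[1, 0, 0], [0, 0, 0]]
  grip: 0.5

```text
time_s: 13.9
position: [0.6428, 0.2087, 0.1599]
tcp_rot: [-0.0, 0.942, 0.335, -0.0]
ft_force: [-0.8, 0.3, -0.1]
gripper_width: 0.0427
```

Emit:
move_arm:
  motion:
    - [[0.14, 0, 0.3], [0, 0, 0]]
    - [[0.14, 0, 0.3], [0, 0, 0]]
    - [[0.14, 0, 0.3], [0, 0, 0]]

```text
time_s: 14.2
position: [0.6526, 0.2137, 0.1248]
tcp_rot: [0.0, 0.943, 0.332, -0.003]
ft_force: [-0.6, 0.0, 0.1]
gripper_width: 0.0431
```

```bash
python3 w.py w7; python3 plan.py 39  .6545 .2155 .034
```

```text
0.89 249 106 [0.5521 0.2316]
0.87 321 188 [0.6541 0.212 ]
0.84 89 100 [0.4342 0.1429]
0.76 186 191 [0.5495 0.124 ]
0.68 223 322 [0.6673 0.0113]
0.67 287 262 [0.6771 0.1231]
0.64 120 311 [ 0.5647 -0.0517]
0.61 173 39 [0.4694 0.236 ]
t 14.3 pos [0.6544 0.2136 0.1276] yaw 38.79 tilt 0.02 F [ 0.   0.7 -0.1] w 0.0428 q7 0.49
-> [0.6545 0.2155 0.034 ]
[0.011, -0.012, 0.78] [0.001, 0.0, -0.007] rows>= 2
```

View pics/w7.png

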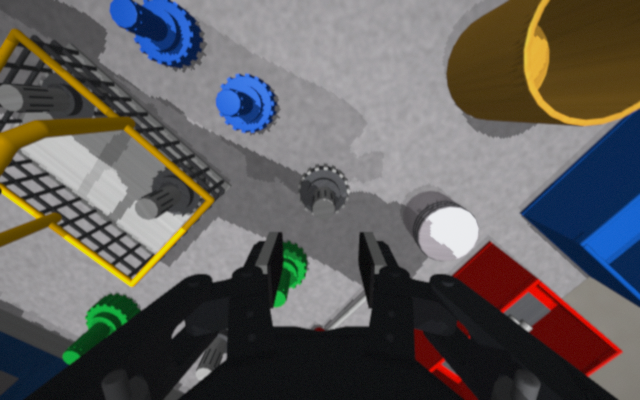

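Steel shaft A sits at (322,188), between the fingers; lowering.

Emit:
move_arm:
  motion:
    - [[0, 0, 0.3], [0, 0, 0]]
    - [[0, 0, 0.6], [0, 0, 0]]
    - [[0, 0, 0.78], [0, 0, 0]]
    - [[0, 0, 0.78], [0, 0, 0]]
    - [[0, 0, 0.78], [0, 0, 0]]

```text
time_s: 14.8
position: [0.6554, 0.2144, 0.035]
tcp_rot: [0.0, 0.943, 0.332, 0.001]
ft_force: [0.2, 0.5, 1.0]
gripper_width: 0.0426
```

Emit:
move_arm:
  motion:
    - [[0, 0, 0], [0, 0, 0]]
    - [[0, 0, 0], [0, 0, 0]]
    - [[0, 0, 0], [0, 0, 0]]
    - [[0, 0, 0], [0, 0, 0]]
    - [[0, 0, 0], [0, 0, 0]]
  grip: 0

```text
time_s: 15.3
position: [0.656, 0.2148, 0.0357]
tcp_rot: [-0.0, 0.943, 0.332, 0.002]
ft_force: [-0.9, -0.2, 6.2]
gripper_width: 0.0164
```

Emit:
move_arm:
  motion:
    - [[0, 0, -0.2], [0, 0, 0]]
    - [[0, 0, -0.6], [0, 0, 0]]
    - [[0, 0, -1], [0, 0, 0]]
    - [[0, 0, -1], [0, 0, 0]]
    - [[0, 0, -1], [0, 0, 0]]

```text
time_s: 15.8
position: [0.6553, 0.2149, 0.1553]
tcp_rot: [-0.0, 0.943, 0.333, 0.002]
ft_force: [-0.4, 0.2, -1.8]
gripper_width: 0.0166
```

```bash
python3 plan.py 39 .541 .0776 .175 .541 .0776 .048
```

```text
t 15.8 pos [0.6553 0.2149 0.1553] yaw 38.85 tilt 0.2 F [-0.4  0.2 -1.8] w 0.0166 q7 0.49
-> [0.541  0.0776 0.175 ]
[-0.73, 0.147, -0.085] [0.001, -0.003, -0.003] rows>= 2
[-0.73, 0.146, -0.083] [0.001, -0.003, -0.003] rows>= 2
-> [0.541  0.0776 0.048 ]
[0.0, -0.0, 0.529] [0.0, -0.0, 0.0] rows>= 2
[0.0, 0.0, 0.529] [0.0, -0.0, 0.0] rows>= 2
```

Emit:
move_arm:
  motion:
    - [[-0.3, 0.06, -0.05], [0, 0, 0]]
    - [[-0.6, 0.12, -0.08], [0, 0, 0]]
    - [[-0.73, 0.15, -0.08], [0, 0, 0]]
    - [[-0.73, 0.15, -0.08], [0, 0, 0]]

```text
time_s: 16.2
position: [0.5949, 0.1424, 0.1613]
tcp_rot: [0.0, 0.944, 0.331, -0.002]
ft_force: [0.3, -0.2, -1.9]
gripper_width: 0.0164
```

Emit:
move_arm:
  motion:
    - [[-0.3, 0.06, 0], [0, 0, 0]]
    - [[-0.6, 0.12, 0], [0, 0, 0]]
    - [[-0.73, 0.15, 0], [0, 0, 0]]
    - [[-0.73, 0.15, 0], [0, 0, 0]]
    - [[-0.73, 0.15, 0], [0, 0, 0]]

```text
time_s: 16.7
position: [0.5413, 0.0784, 0.1626]
tcp_rot: [-0.0, 0.943, 0.333, 0.0]
ft_force: [0.6, 0.5, -1.1]
gripper_width: 0.0164
```

```bash
python3 w.py w8; python3 plan.py 39 .541 .0766 .048
```

```text
0.93 357 148 [0.552  0.1299]
0.8 434 217 [0.677  0.1254]
0.71 366 5 [0.4687 0.2376]
0.7 281 67 [0.4378 0.1427]
0.69 318 221 [0.5736 0.0346]
0.69 427 70 [0.555  0.2336]
0.66 271 267 [ 0.5657 -0.0505]
0.43 365 279 [0.6698 0.0098]
t 16.8 pos [0.5416 0.0788 0.1627] yaw 39.0 tilt 0.06 F [ 0.6 -0.2 -0.4] w 0.0166 q7 0.61
-> [0.541  0.0766 0.048 ]
[-0.017, 0.011, 0.956] [-0.0, -0.002, -0.0] rows>= 3
```

View pics/w8.png

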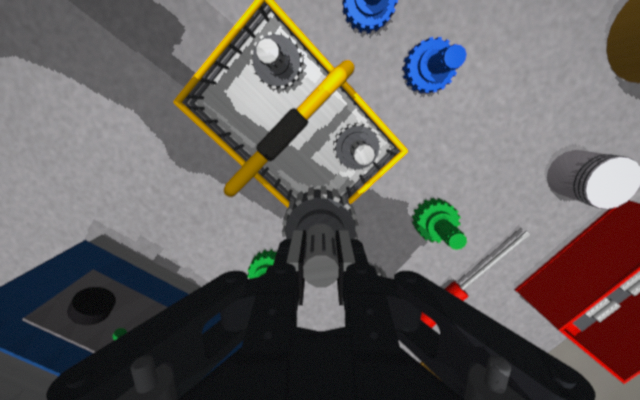

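Emit:
move_arm:
  motion:
    - [[-0.01, 0.01, 0.3], [0, 0, 0]]
    - [[-0.01, 0.01, 0.6], [0, 0, 0]]
    - [[-0.01, 0.01, 0.8], [0, 0, 0]]
    - [[-0.01, 0.01, 0.95], [0, 0, 0]]
    - [[-0.01, 0.01, 0.95], [0, 0, 0]]
    - [[-0.01, 0.01, 0.95], [0, 0, 0]]

```text
time_s: 17.4
position: [0.5412, 0.076, 0.0489]
tcp_rot: [0.0, 0.943, 0.333, 0.0]
ft_force: [0.1, 0.4, -2.1]
gripper_width: 0.0165
```

Emit:
move_arm:
  motion:
    - [[0, 0, 0], [0, 0, 0]]
    - [[0, 0, 0], [0, 0, 0]]
    - [[0, 0, 0], [0, 0, 0]]
    - [[0, 0, 0], [0, 0, 0]]
  grip: 0.33

```text
time_s: 17.8
position: [0.541, 0.0752, 0.0496]
tcp_rot: [-0.0, 0.943, 0.333, 0.001]
ft_force: [0.6, -0.3, -1.0]
gripper_width: 0.0283
```

Emit:
move_arm:
  motion:
    - [[0, 0, -0.3], [0, 0, 0]]
    - [[0, 0, -0.7], [0, 0, 0]]
    - [[0, 0, -0.95], [0, 0, 0]]
    - [[0, 0, -0.95], [0, 0, 0]]
    - [[0, 0, -0.95], [0, 0, 0]]

```text
time_s: 18.3
position: [0.5407, 0.0752, 0.1636]
tcp_rot: [-0.0, 0.943, 0.333, 0.001]
ft_force: [-1.2, -0.1, 0.4]
gripper_width: 0.028
```

```bash
python3 w.py w9; python3 plan.py 39 .671 .0125 .16 .671 .0125 .034
```

```text
0.92 357 146 [0.5499 0.1279]
0.83 433 214 [0.6734 0.1237]
0.72 281 61 [0.434  0.1439]
0.72 369 4 [0.4701 0.2372]
0.65 321 179 [0.5424 0.0739]
0.64 430 69 [0.5564 0.2335]
0.47 272 263 [ 0.5628 -0.0494]
t 18.4 pos [0.5394 0.075  0.1617] yaw 38.86 tilt 0.13 F [-0.1  0.1 -0.2] w 0.0284 q7 0.62
-> [0.671  0.0125 0.16  ]
[0.264, 0.547, 0.006] [-0.001, 0.002, -0.002] rows>= 2
[0.263, 0.547, 0.007] [-0.001, 0.002, -0.002] rows>= 2
-> [0.671  0.0125 0.034 ]
[0.0, -0.0, 0.525] [-0.0, 0.0, 0.0] rows>= 2
[0.0, -0.0, 0.525] [-0.0, 0.0, 0.0] rows>= 2
```

View pics/w9.png

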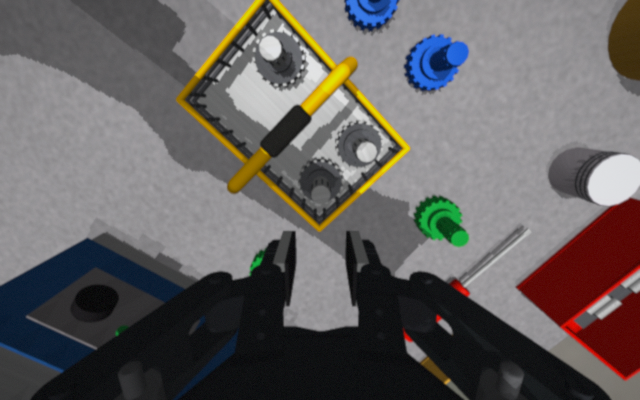

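Emit:
move_arm:
  motion:
    - [[0.2, 0.4, 0], [0, 0, 0]]
    - [[0.4, 0.8, 0], [0, 0, 0]]
    - [[0.5, 1, 0], [0, 0, 0]]
    - [[0.5, 1, 0], [0, 0, 0]]
  grip: 0.5

```text
time_s: 18.8
position: [0.6648, 0.0154, 0.1605]
tcp_rot: [0.002, 0.944, 0.331, -0.001]
ft_force: [-1.1, -1.0, -0.0]
gripper_width: 0.0425
```

Emit:
move_arm:
  motion:
    - [[0.03, 0.09, 0.3], [0, 0, 0]]
    - [[0.03, 0.09, 0.3], [0, 0, 0]]
    - [[0.03, 0.09, 0.3], [0, 0, 0]]

```text
time_s: 19.1
position: [0.67, 0.0136, 0.1252]
tcp_rot: [-0.001, 0.943, 0.333, -0.002]
ft_force: [0.1, 0.1, -0.3]
gripper_width: 0.0426
```

```bash
python3 w.py w10; python3 plan.py 39 .671 .0125 .034
```

```text
0.95 253 42 [0.5417 0.0777]
0.86 197 172 [ 0.5655 -0.0527]
0.83 321 186 [0.6699 0.0131]
0.79 400 99 [0.6742 0.1235]
t 19.2 pos [0.6718 0.0137 0.1276] yaw 38.88 tilt 0.04 F [-0.2  0.2  0.9] w 0.0429 q7 0.82
-> [0.671  0.0125 0.034 ]
[-0.012, 0.004, 0.78] [-0.001, -0.001, -0.004] rows>= 2
```

View pics/w10.png

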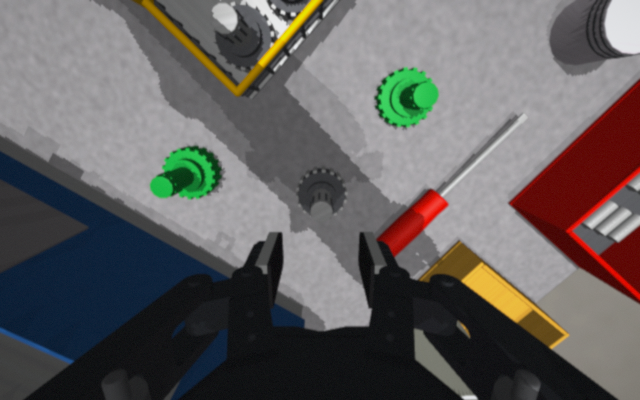

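Steel shaft B at (321,186), centred between the fingers; the greens at (190,172) and (407,96) are left.

Emit:
move_arm:
  motion:
    - [[-0.01, 0, 0.3], [0, 0, 0]]
    - [[-0.01, 0, 0.6], [0, 0, 0]]
    - [[-0.01, 0, 0.78], [0, 0, 0]]
    - [[-0.01, 0, 0.78], [0, 0, 0]]
    - [[-0.01, 0, 0.78], [0, 0, 0]]

```text
time_s: 19.7
position: [0.6719, 0.0127, 0.0349]
tcp_rot: [0.0, 0.943, 0.333, 0.001]
ft_force: [-0.3, 0.1, 0.8]
gripper_width: 0.0426
```

Emit:
move_arm:
  motion:
    - [[0, 0, 0], [0, 0, 0]]
    - [[0, 0, 0], [0, 0, 0]]
    - [[0, 0, 0], [0, 0, 0]]
    - [[0, 0, 0], [0, 0, 0]]
    - [[0, 0, 0], [0, 0, 0]]
  grip: 0

```text
time_s: 20.2
position: [0.6727, 0.0123, 0.0356]
tcp_rot: [0.0, 0.943, 0.333, 0.002]
ft_force: [-1.1, 0.9, 6.6]
gripper_width: 0.0166
```

Emit:
move_arm:
  motion:
    - [[0, 0, -0.2], [0, 0, 0]]
    - [[0, 0, -0.6], [0, 0, 0]]
    - [[0, 0, -1], [0, 0, 0]]
    - [[0, 0, -1], [0, 0, 0]]
    - [[0, 0, -1], [0, 0, 0]]

```text
time_s: 20.7
position: [0.6717, 0.0123, 0.1548]
tcp_rot: [0.0, 0.943, 0.333, 0.001]
ft_force: [-1.3, -0.6, -2.4]
gripper_width: 0.0168
```

```bash
python3 plan.py 39 .57 .06 .225 .43 .0886 .225 .43 .0886 .048
```

```text
t 20.7 pos [0.6717 0.0123 0.1548] yaw 38.84 tilt 0.16 F [-1.3 -0.6 -2.4] w 0.0168 q7 0.81
-> [0.57  0.06  0.225]
[-0.409, -0.841, -0.587] [0.002, -0.005, -0.005] rows>= 3
-> [0.43   0.0886 0.225 ]
[-0.757, -0.919, -0.0] [0.0, -0.0, 0.0] rows>= 3
-> [0.43   0.0886 0.048 ]
[0.0, 0.0, 0.737] [0.0, 0.0, 0.0] rows>= 2
[0.0, 0.0, 0.738] [0.0, 0.0, 0.0] rows>= 2
```

Emit:
move_arm:
  motion:
    - [[0, 0, -0.4], [0, 0, 0]]
    - [[-0.2, -0.4, -0.6], [0, 0, 0]]
    - [[-0.4, -0.84, -0.6], [0, 0, 0]]
    - [[-0.4, -0.84, -0.6], [0, 0, 0]]

```text
time_s: 21.1
position: [0.5653, 0.0635, 0.2233]
tcp_rot: [-0.002, 0.943, 0.334, -0.003]
ft_force: [0.1, -0.0, -1.4]
gripper_width: 0.0167
```

Emit:
move_arm:
  motion:
    - [[-0.3, -0.36, 0], [0, 0, 0]]
    - [[-0.6, -0.72, 0], [0, 0, 0]]
    - [[-0.77, -0.92, 0], [0, 0, 0]]
    - [[-0.77, -0.92, 0], [0, 0, 0]]
    - [[-0.77, -0.92, 0], [0, 0, 0]]

```text
time_s: 21.6
position: [0.4277, 0.089, 0.2241]
tcp_rot: [-0.0, 0.943, 0.333, -0.001]
ft_force: [-0.1, 0.2, -1.4]
gripper_width: 0.0166
```

```bash
python3 w.py w11; python3 plan.py 39 .4282 .0895 .12 .4282 .0895 .048
```

```text
0.94 466 144 [0.5567 0.2328]
0.93 419 97 [0.4675 0.2357]
0.79 410 200 [0.5554 0.1305]
0.77 330 289 [ 0.5611 -0.0518]
0.75 468 252 [0.6793 0.1263]
0.65 352 139 [0.4363 0.1429]
0.6 322 219 [0.4774 0.0309]
0.56 376 224 [0.5428 0.0739]
t 21.7 pos [0.4298 0.0885 0.2248] yaw 38.82 tilt 0.05 F [ 1.2  0.3 -1.2] w 0.0166 q7 0.39
-> [0.4282 0.0895 0.12  ]
[-0.005, -0.016, 0.874] [0.001, 0.001, -0.006] rows>= 3
-> [0.4282 0.0895 0.048 ]
[-0.0, -0.0, 0.6] [-0.0, -0.0, -0.0] rows>= 2
```

View pics/w11.png

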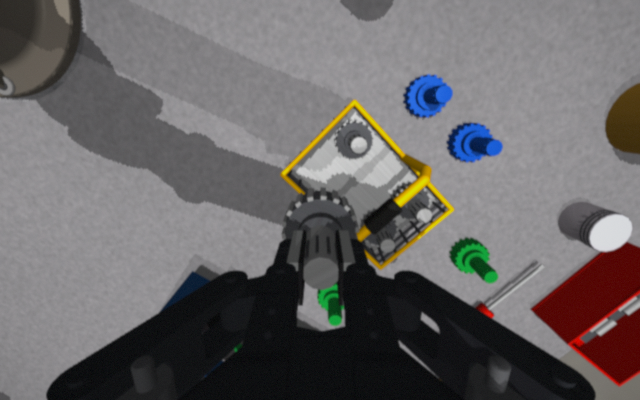

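Emit:
move_arm:
  motion:
    - [[-0.01, -0.02, 0.3], [0, 0, 0]]
    - [[-0.01, -0.02, 0.6], [0, 0, 0]]
    - [[-0.01, -0.02, 0.87], [0, 0, 0]]
    - [[-0.01, -0.02, 0.87], [0, 0, 0]]

```text
time_s: 22.1
position: [0.4243, 0.088, 0.1171]
tcp_rot: [0.001, 0.943, 0.332, -0.005]
ft_force: [-0.9, -0.3, -1.6]
gripper_width: 0.0164
```

Emit:
move_arm:
  motion:
    - [[0, 0, 0.2], [0, 0, 0]]
    - [[0, 0, 0.4], [0, 0, 0]]
    - [[0, 0, 0.58], [0, 0, 0]]
    - [[0, 0, 0.58], [0, 0, 0]]
    - [[0, 0, 0.58], [0, 0, 0]]

```text
time_s: 22.6
position: [0.4282, 0.0897, 0.052]
tcp_rot: [0.0, 0.943, 0.332, 0.0]
ft_force: [-0.6, 0.4, -2.2]
gripper_width: 0.0166
```

Emit:
move_arm:
  motion:
    - [[0, 0, 0], [0, 0, 0]]
    - [[0, 0, 0], [0, 0, 0]]
    - [[0, 0, 0], [0, 0, 0]]
    - [[0, 0, 0], [0, 0, 0]]
  grip: 0.33

```text
time_s: 23.0
position: [0.4274, 0.0901, 0.0518]
tcp_rot: [-0.0, 0.943, 0.333, 0.001]
ft_force: [-1.3, 0.2, 0.6]
gripper_width: 0.0282
```

Emit:
move_arm:
  motion:
    - [[0, 0, -0.3], [0, 0, 0]]
    - [[0, 0, -0.7], [0, 0, 0]]
    - [[0, 0, -1], [0, 0, 0]]
    - [[0, 0, -1], [0, 0, 0]]
    - [[0, 0, -1], [0, 0, 0]]

```text
time_s: 23.5
position: [0.4277, 0.0901, 0.1723]
tcp_rot: [-0.0, 0.943, 0.333, 0.002]
ft_force: [-0.4, 0.4, -0.5]
gripper_width: 0.0286
```

Emit:
move_arm:
  motion:
    - [[0, 0, -0.3], [0, 0, 0]]
    - [[0, 0, -0.6], [0, 0, 0]]
    - [[0, 0, -0.6], [0, 0, 0]]

```text
time_s: 23.8
position: [0.4293, 0.0905, 0.2462]
tcp_rot: [-0.0, 0.943, 0.333, 0.003]
ft_force: [0.3, -0.6, -0.0]
gripper_width: 0.0282
```

```bash
python3 w.py w12; python3 plan.py -6.3 .4885 .1106 .24
```

```text
0.91 454 244 [0.6745 0.1228]
0.86 330 283 [ 0.5674 -0.0526]
0.8 454 138 [0.5525 0.2354]
0.64 348 138 [0.4387 0.1432]
0.63 401 195 [0.5534 0.1281]
0.6 410 98 [0.4689 0.2347]
0.56 317 162 [0.4261 0.0891]
t 23.9 pos [0.4266 0.0898 0.2426] yaw 38.85 tilt 0.04 F [ 0.   0.3 -0.3] w 0.0282 q7 0.37
-> [0.4885 0.1106 0.24  ]
[0.255, 0.094, 0.011] [-0.0, 0.001, 0.788] rows>= 3
[0.272, -0.011, 0.011] [-0.0, 0.001, 0.788] rows>= 3
```

View pics/w12.png

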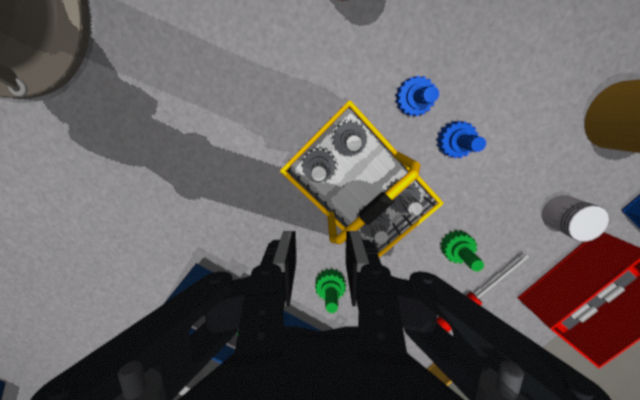

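Emit:
move_arm:
  motion:
    - [[0.25, 0.09, 0.01], [0, 0, 0.3]]
    - [[0.25, 0.09, 0.01], [0, 0, 0.6]]
    - [[0.25, 0.09, 0.01], [0, 0, 0.79]]
    - [[0.25, 0.09, 0.01], [0, 0, 0.79]]
  grip: 0.6

```text
time_s: 24.3
position: [0.4557, 0.0998, 0.2397]
tcp_rot: [0.001, 0.99, 0.141, -0.002]
ft_force: [0.1, 0.3, -0.5]
gripper_width: 0.051
```

Emit:
move_arm:
  motion:
    - [[0.27, -0.01, 0.01], [0, 0, 0.3]]
    - [[0.27, -0.01, 0.01], [0, 0, 0.6]]
    - [[0.27, -0.01, 0.01], [0, 0, 0.79]]
    - [[0.27, -0.01, 0.01], [0, 0, 0.79]]
    - [[0.27, -0.01, 0.01], [0, 0, 0.79]]

```text
time_s: 24.8
position: [0.4871, 0.1102, 0.2399]
tcp_rot: [0.0, 0.999, -0.054, -0.001]
ft_force: [-0.2, -0.2, -0.4]
gripper_width: 0.0513
```

```bash
python3 - <<'E'
from h import *
p,c=snap("wrist","w13.png")
for r in pinpoint("bail_mid",p): v,u=r["location"]; print(r["score"],u,v,onplane(c,u,v,.125))
for r in pinpoint("basket",p): v,u=r["location"]; print(r["score"],u,v,onplane(c,u,v,.0))
E
python3 plan.py -6.3 .4885 .1106 .106
```

```text
0.98 316.5 191.2 [0.48299312 0.10782686 0.125     ]
0.65 323.5 164.8 [0.49106534 0.108531   0.        ]
t 24.95 pos [0.4875 0.1104 0.2406] yaw -6.33 tilt 0.03 F [-0.1 -0.6 -0.3] w 0.0513 q7 -0.34
-> [0.4885 0.1106 0.106 ]
[0.004, -0.001, 0.561] [-0.0, 0.0, -0.0] rows>= 2
[0.004, -0.001, 0.561] [-0.0, 0.0, -0.0] rows>= 2
```

View pics/w13.png

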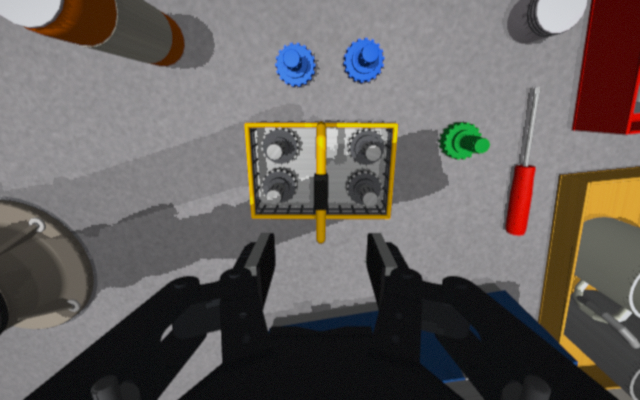

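Emit:
move_arm:
  motion:
    - [[0, 0.01, 0.3], [0, 0, 0]]
    - [[0, 0.01, 0.6], [0, 0, 0]]
    - [[0, 0.01, 0.9], [0, 0, 0]]
    - [[0, 0.01, 0.9], [0, 0, 0]]

```text
time_s: 25.35
position: [0.4837, 0.1082, 0.129]
tcp_rot: [0.002, 0.998, -0.056, -0.004]
ft_force: [-0.4, -0.8, 0.2]
gripper_width: 0.0514
```

Emit:
move_arm:
  motion:
    - [[0, 0, 0.15], [0, 0, 0]]
    - [[0, 0, 0.22], [0, 0, 0]]
    - [[0, 0, 0.22], [0, 0, 0]]
    - [[0, 0, 0.22], [0, 0, 0]]

```text
time_s: 25.75
position: [0.4884, 0.1095, 0.1076]
tcp_rot: [-0.0, 0.998, -0.056, 0.001]
ft_force: [-0.4, 0.9, -0.4]
gripper_width: 0.0514
```

```bash
python3 - <<'E'
from h import *
p,c=snap("wrist","w14.png")
E
python3 plan.py -6.3 .4885 .1106 .106
```

```text
t 25.8 pos [0.4885 0.1095 0.1077] yaw -6.4 tilt 0.13 F [ 0.3 -0.4  0.4] w 0.0511 q7 -0.22
-> [0.4885 0.1106 0.106 ]
[-0.001, -0.009, 0.015] [-0.002, -0.004, -0.004] rows>= 1
```

View pics/w14.png

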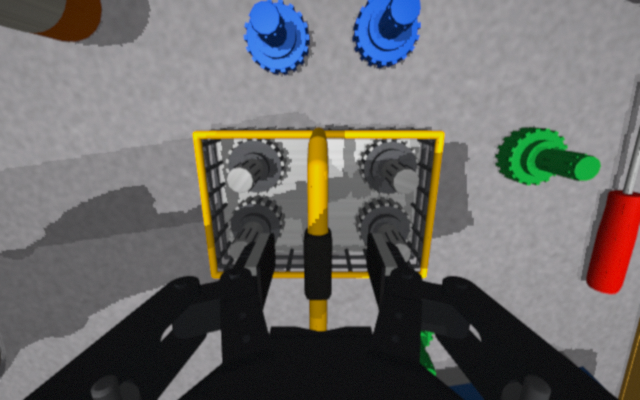

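Emit:
move_arm:
  motion:
    - [[0, 0, 0.02], [0, 0, 0]]
    - [[0, 0, 0.02], [0, 0, 0]]
    - [[0, 0, 0.02], [0, 0, 0]]
    - [[0, 0, 0.02], [0, 0, 0]]
    - [[0, 0, 0.02], [0, 0, 0]]
    - [[0, 0, 0.02], [0, 0, 0]]
    - [[0, 0, 0.02], [0, 0, 0]]
  grip: 0
  force: 100

```text
time_s: 26.5
position: [0.4874, 0.1094, 0.1045]
tcp_rot: [-0.0, 0.998, -0.056, -0.0]
ft_force: [-2.6, 0.0, 6.2]
gripper_width: 0.0124
```

Emit:
move_arm:
  motion:
    - [[0, 0, -0.05], [0, 0, 0]]
    - [[0, 0, -0.15], [0, 0, 0]]
    - [[0, 0, -0.35], [0, 0, 0]]
    - [[0, 0, -0.35], [0, 0, 0]]
    - [[0, 0, -0.35], [0, 0, 0]]

```text
time_s: 27.0
position: [0.4876, 0.1094, 0.146]
tcp_rot: [-0.0, 0.998, -0.056, 0.0]
ft_force: [-0.9, -1.0, -8.6]
gripper_width: 0.0123
```

```bash
python3 - <<'E'
from h import *
p,c=snap("scene"); crop(p,330,200,80,70,5,"s15.png")
E
python3 plan.py -6.3 .4885 .1106 .106
```

```text
t 27.05 pos [0.4867 0.1092 0.1453] yaw -6.4 tilt 0.09 F [ -0.8   0.3 -10.1] w 0.0125 q7 -0.26
-> [0.4885 0.1106 0.106 ]
[0.014, -0.014, 0.327] [0.001, 0.003, -0.004] rows>= 1
```

View pics/s15.png

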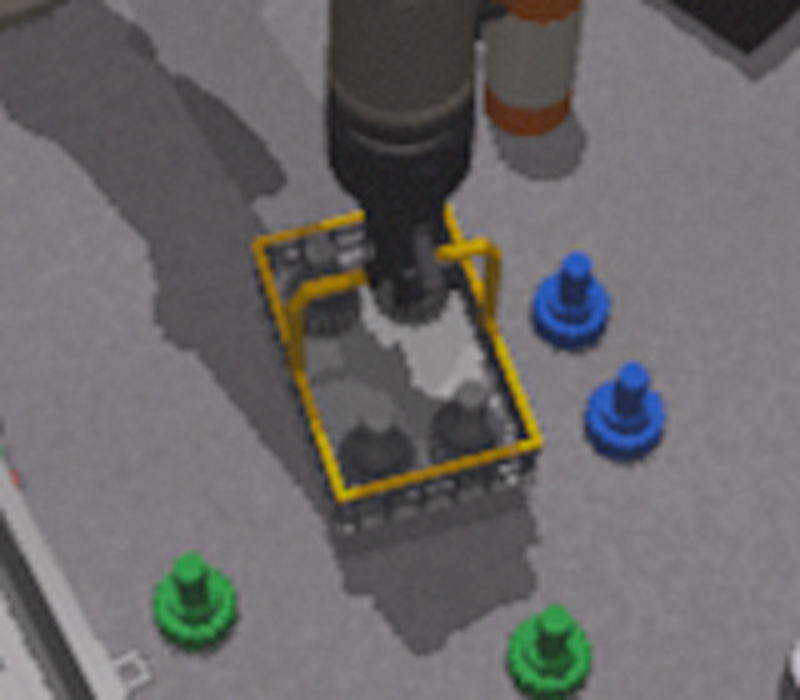

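```bash
python3 plan.py -6.4 .487 .109 .335; echo; python3 plan.py 4.86 .487 .109 .335 .5981 -.2112 .335  .5981 -.2112 .175
```

```text
t 27.05 pos [0.4867 0.1092 0.1453] yaw -6.4 tilt 0.09 F [ -0.8   0.3 -10.1] w 0.0125 q7 -0.26
-> [0.487 0.109 0.335]
[0.0, 0.001, -0.79] [0.0, 0.002, -0.0] rows>= 2
[0.001, 0.001, -0.79] [0.0, 0.002, -0.0] rows>= 2

t 27.05 pos [0.4867 0.1092 0.1453] yaw -6.4 tilt 0.09 F [ -0.8   0.3 -10.1] w 0.0125 q7 -0.26
-> [0.487 0.109 0.335]
[0.0, 0.001, -0.79] [0.0, 0.002, -0.197] rows>= 2
[0.001, 0.001, -0.79] [0.0, 0.002, -0.197] rows>= 2
-> [ 0.5981 -0.2112  0.335 ]
[0.232, 0.912, -0.0] [-0.0, -0.0, 0.0] rows>= 3
[0.232, 0.912, -0.0] [-0.0, -0.0, 0.0] rows>= 3
[0.232, 0.912, -0.0] [-0.0, -0.0, 0.0] rows>= 3
-> [ 0.5981 -0.2112  0.175 ]
[0.0, 0.0, 0.667] [0.0, 0.0, -0.0] rows>= 2
[0.0, 0.0, 0.667] [0.0, 0.0, -0.0] rows>= 2
```

Smooth profiles, so the load does not swing.

Emit:
move_arm:
  motion:
    - [[0, 0, -0.1], [0, 0, -0.03]]
    - [[0, 0, -0.3], [0, 0, -0.06]]
    - [[0, 0, -0.5], [0, 0, -0.1]]
    - [[0, 0, -0.7], [0, 0, -0.15]]
    - [[0, 0, -0.79], [0, 0, -0.2]]
    - [[0, 0, -0.79], [0, 0, -0.2]]

```text
time_s: 27.65
position: [0.4886, 0.1094, 0.2422]
tcp_rot: [-0.001, 1.0, -0.006, 0.001]
ft_force: [1.0, 0.3, -7.8]
gripper_width: 0.0124
```

Emit:
move_arm:
  motion:
    - [[0, 0, -0.1], [0, 0, -0.03]]
    - [[0, 0, -0.3], [0, 0, -0.06]]
    - [[0, 0, -0.5], [0, 0, -0.1]]
    - [[0, 0, -0.7], [0, 0, -0.15]]
    - [[0, 0, -0.8], [0, 0, -0.2]]
    - [[0, 0, -0.8], [0, 0, -0.2]]

```text
time_s: 28.25
position: [0.4884, 0.1093, 0.3379]
tcp_rot: [-0.0, 0.999, 0.044, 0.001]
ft_force: [0.9, 0.3, -7.8]
gripper_width: 0.0123
```

Emit:
move_arm:
  motion:
    - [[0.03, 0.1, 0], [0, 0, 0]]
    - [[0.07, 0.28, 0], [0, 0, 0]]
    - [[0.12, 0.47, 0], [0, 0, 0]]
    - [[0.17, 0.67, 0], [0, 0, 0]]
    - [[0.2, 0.82, 0], [0, 0, 0]]
    - [[0.23, 0.91, 0], [0, 0, 0]]

```text
time_s: 28.85
position: [0.5239, -0.0007, 0.3352]
tcp_rot: [0.001, 0.999, 0.042, -0.002]
ft_force: [0.0, -0.7, -7.6]
gripper_width: 0.0126
```

Emit:
move_arm:
  motion:
    - [[0.04, 0.16, 0], [0, 0, 0]]
    - [[0.09, 0.34, 0], [0, 0, 0]]
    - [[0.14, 0.53, 0], [0, 0, 0]]
    - [[0.18, 0.7, 0], [0, 0, 0]]
    - [[0.21, 0.84, 0], [0, 0, 0]]
    - [[0.23, 0.91, 0], [0, 0, 0]]

```text
time_s: 29.45
position: [0.5614, -0.1057, 0.3356]
tcp_rot: [0.001, 0.999, 0.043, -0.001]
ft_force: [-0.2, -1.2, -9.3]
gripper_width: 0.0125
```

```bash
python3 - <<'E'
from h import *
p,c=snap("scene"); crop(p,240,200,130,100,3,"s16.png")
E
python3 plan.py 4.86 .5981 -.2112 .335
```

```text
t 29.5 pos [ 0.5618 -0.1063  0.3358] yaw 4.87 tilt 0.15 F [ 1.4 -2.3 -8.1] w 0.0121 q7 0.35
-> [ 0.5981 -0.2112  0.335 ]
[0.227, 0.897, 0.008] [0.004, 0.003, 0.0] rows>= 3
```

View pics/s16.png

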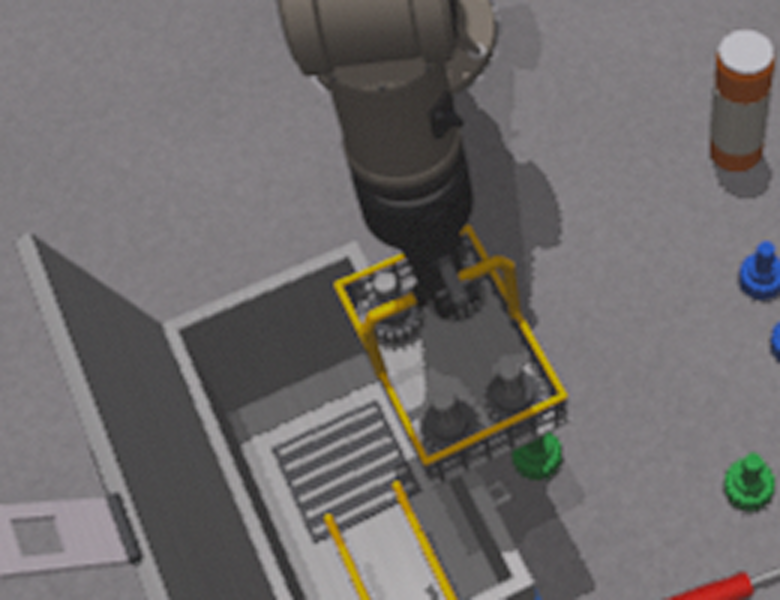

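Emit:
move_arm:
  motion:
    - [[0.04, 0.16, 0], [0, 0, 0]]
    - [[0.09, 0.34, 0], [0, 0, 0]]
    - [[0.14, 0.53, 0], [0, 0, 0]]
    - [[0.18, 0.7, 0], [0, 0, 0]]
    - [[0.21, 0.84, 0], [0, 0, 0]]
    - [[0.23, 0.9, 0], [0, 0, 0]]
    - [[0.23, 0.9, 0], [0, 0, 0]]
    - [[0.23, 0.9, 0], [0, 0, 0]]

```text
time_s: 30.3
position: [0.5989, -0.2066, 0.3363]
tcp_rot: [-0.001, 0.999, 0.045, -0.0]
ft_force: [0.6, 0.1, -8.3]
gripper_width: 0.0127
```

```bash
python3 - <<'E'
from h import *
p,c=snap("scene"); crop(p,220,230,105,100,4,"s17.png")
p,c=snap("top"); crop(p,440,160,100,75,4,"t17.png")
E
python3 plan.py 4.86 .5981 -.2112 .335
```

```text
t 30.4 pos [ 0.599  -0.2065  0.3367] yaw 5.18 tilt 0.11 F [ 0.2 -0.3 -8.3] w 0.0126 q7 0.58
-> [ 0.5981 -0.2112  0.335 ]
[-0.011, 0.038, 0.014] [-0.004, 0.0, 0.011] rows>= 1
```

View pics/s17.png

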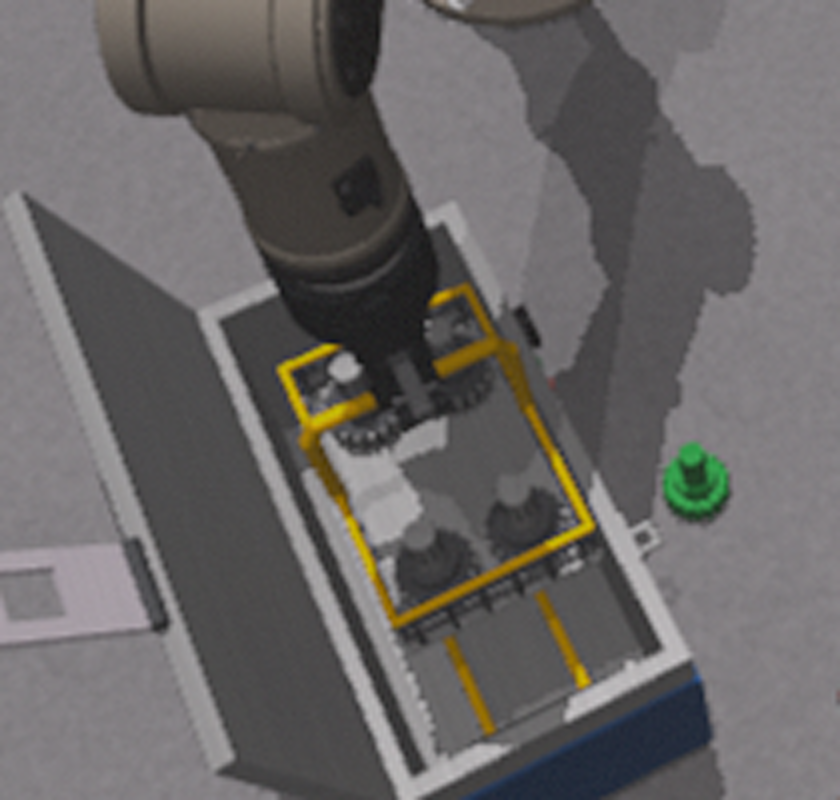

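View pics/t17.png

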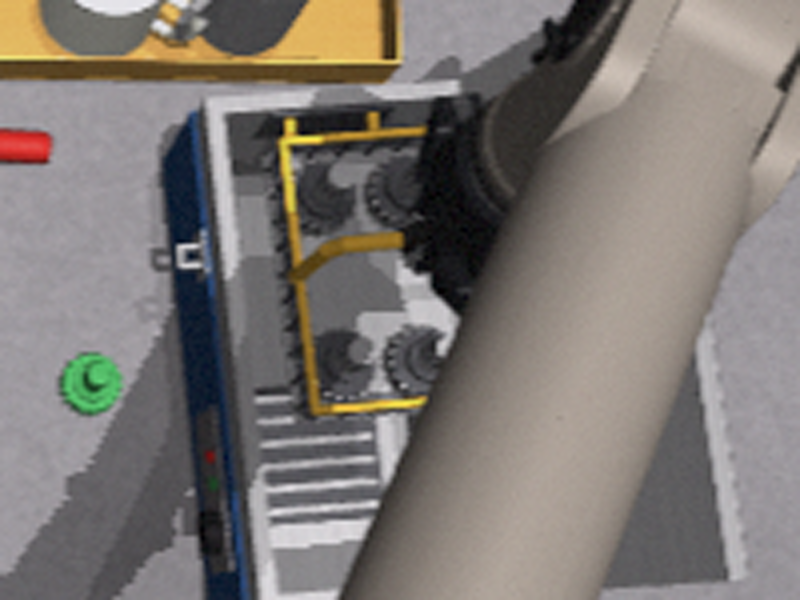

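```bash
python3 plan.py 4.86 .5154 -.2183 .335 .5154 -.2183 .173 .6419 -.2075 .173 .6419 -.2075 .1465
```

```text
t 30.4 pos [ 0.599  -0.2065  0.3367] yaw 5.18 tilt 0.11 F [ 0.2 -0.3 -8.3] w 0.0126 q7 0.58
-> [ 0.5154 -0.2183  0.335 ]
[-0.703, 0.035, 0.014] [-0.004, 0.0, 0.011] rows>= 2
-> [ 0.5154 -0.2183  0.173 ]
[-0.0, -0.0, 0.675] [0.0, -0.0, 0.0] rows>= 2
[-0.0, -0.0, 0.675] [0.0, -0.0, 0.0] rows>= 2
-> [ 0.6419 -0.2075  0.173 ]
[0.529, -0.0, 0.0] [0.0, 0.0, 0.0] rows>= 2
[0.529, -0.0, 0.0] [0.0, 0.0, 0.0] rows>= 2
-> [ 0.6419 -0.2075  0.1465]
[-0.0, 0.0, 0.221] [0.0, 0.0, 0.0] rows>= 1
```

Emit:
move_arm:
  motion:
    - [[-0.1, 0.01, 0], [0, 0, 0]]
    - [[-0.25, 0.01, 0], [0, 0, 0]]
    - [[-0.4, 0.02, 0], [0, 0, 0]]
    - [[-0.55, 0.03, 0], [0, 0, 0]]
    - [[-0.65, 0.03, 0], [0, 0, 0.01]]
    - [[-0.7, 0.03, 0], [0, 0, 0.01]]
    - [[-0.7, 0.03, 0], [0, 0, 0.01]]
    - [[-0.7, 0.03, 0], [0, 0, 0.01]]

```text
time_s: 31.2
position: [0.5163, -0.219, 0.3371]
tcp_rot: [-0.0, 0.999, 0.042, 0.001]
ft_force: [-0.6, 0.2, -7.8]
gripper_width: 0.0127
```

```bash
python3 - <<'E'
from h import *
p,c=snap("scene"); crop(p,220,230,105,100,4,"s18.png")
E
python3 plan.py 4.86 .5154 -.2183 .173
```

```text
t 31.25 pos [ 0.5165 -0.2189  0.337 ] yaw 4.83 tilt 0.06 F [-0.3 -0.8 -8.4] w 0.0122 q7 0.57
-> [ 0.5154 -0.2183  0.173 ]
[-0.005, -0.003, 0.683] [0.0, -0.001, -0.0] rows>= 2
[-0.005, -0.003, 0.683] [0.0, -0.001, -0.0] rows>= 2
```

View pics/s18.png

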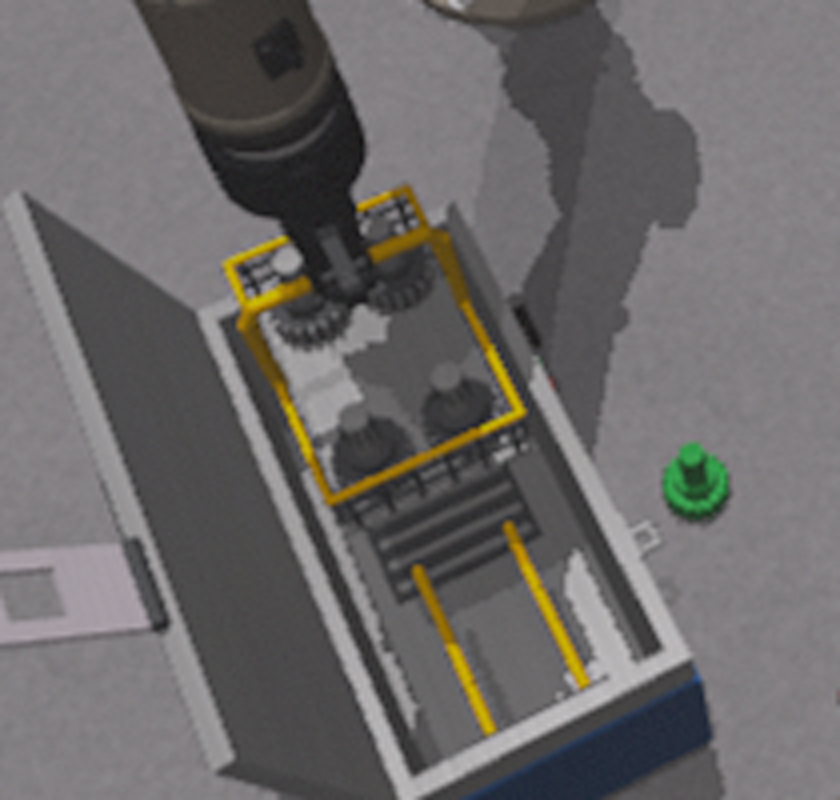

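Emit:
move_arm:
  motion:
    - [[0, 0, 0.1], [0, 0, 0]]
    - [[0, 0, 0.25], [0, 0, 0]]
    - [[0, 0, 0.4], [0, 0, 0]]
    - [[0, 0, 0.55], [0, 0, 0]]
    - [[0, 0, 0.65], [0, 0, 0]]
    - [[0, 0, 0.68], [0, 0, 0]]
    - [[0, 0, 0.68], [0, 0, 0]]

```text
time_s: 31.95
position: [0.5155, -0.2194, 0.2547]
tcp_rot: [0.0, 0.999, 0.042, -0.001]
ft_force: [0.9, -1.2, -8.3]
gripper_width: 0.0124
```

Emit:
move_arm:
  motion:
    - [[0, 0, 0.1], [0, 0, 0]]
    - [[0, 0, 0.25], [0, 0, 0]]
    - [[0, 0, 0.4], [0, 0, 0]]
    - [[0, 0, 0.55], [0, 0, 0]]
    - [[0, 0, 0.65], [0, 0, 0]]
    - [[0, 0, 0.68], [0, 0, 0]]
    - [[0, 0, 0.68], [0, 0, 0]]

```text
time_s: 32.65
position: [0.5156, -0.2196, 0.1735]
tcp_rot: [0.0, 0.999, 0.042, -0.0]
ft_force: [-0.7, -0.1, -9.1]
gripper_width: 0.0125
```

```bash
python3 - <<'E'
from h import *
p,c=snap("scene"); crop(p,220,230,105,100,4,"s19.png")
E
python3 plan.py 4.86 .6419 -.2075 .173
```

```text
t 32.7 pos [ 0.516  -0.2199  0.1742] yaw 4.76 tilt 0.07 F [-0.4 -0.3 -8.1] w 0.012 q7 0.67
-> [ 0.6419 -0.2075  0.173 ]
[0.527, -0.008, 0.006] [0.001, -0.001, -0.002] rows>= 2
[0.527, -0.007, 0.005] [0.001, -0.001, -0.002] rows>= 2
```

View pics/s19.png

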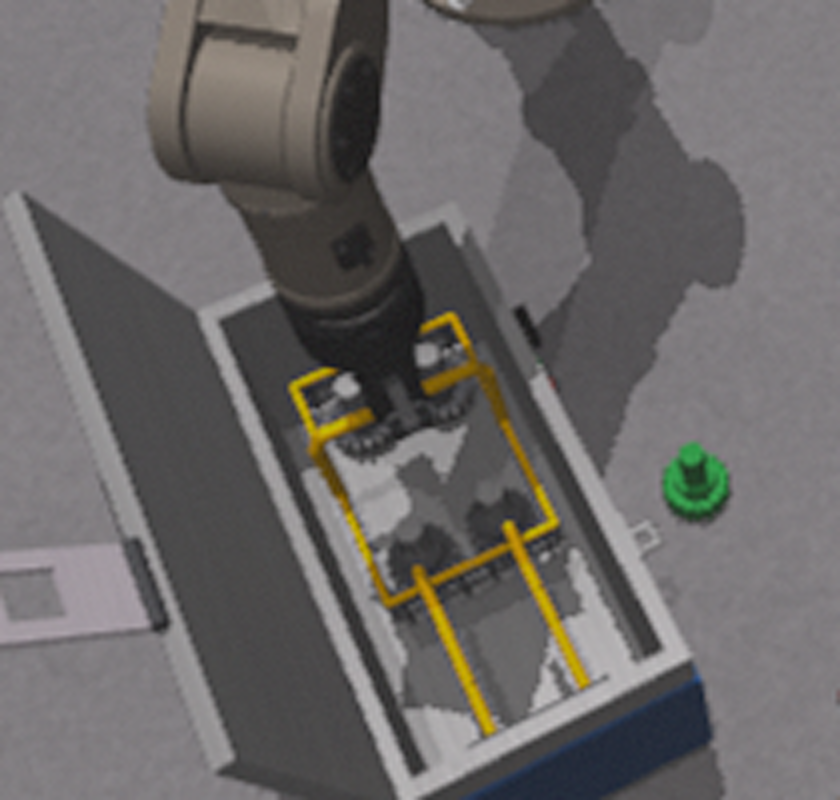

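Emit:
move_arm:
  motion:
    - [[0.08, 0, 0], [0, 0, 0]]
    - [[0.18, 0, 0], [0, 0, 0]]
    - [[0.28, 0, 0], [0, 0, 0]]
    - [[0.38, 0, 0], [0, 0, 0]]
    - [[0.47, 0, 0], [0, 0, 0]]
    - [[0.53, -0.01, 0], [0, 0, 0]]
    - [[0.53, -0.01, 0], [0, 0, 0]]

```text
time_s: 33.4
position: [0.5803, -0.2122, 0.1734]
tcp_rot: [-0.0, 0.999, 0.042, 0.0]
ft_force: [1.1, -0.2, -8.5]
gripper_width: 0.0124
```

Emit:
move_arm:
  motion:
    - [[0.08, 0, 0], [0, 0, 0]]
    - [[0.18, 0, 0], [0, 0, 0]]
    - [[0.28, 0, 0], [0, 0, 0]]
    - [[0.38, 0, 0], [0, 0, 0]]
    - [[0.47, 0, 0], [0, 0, 0]]
    - [[0.53, -0.01, 0], [0, 0, 0]]
    - [[0.53, -0.01, 0], [0, 0, 0]]
    - [[0.53, -0.01, 0], [0, 0, 0]]

```text
time_s: 34.2
position: [0.6415, -0.2067, 0.1734]
tcp_rot: [-0.0, 0.999, 0.042, -0.001]
ft_force: [-0.5, -0.3, -7.9]
gripper_width: 0.0122
```

```bash
python3 - <<'E'
from h import *
p,c=snap("scene"); crop(p,220,230,105,100,4,"s20.png")
E
python3 plan.py 4.86 .6419 -.2075 .1465
```

```text
t 34.25 pos [ 0.6412 -0.207   0.1735] yaw 4.73 tilt 0.08 F [-0.8  0.4 -7.8] w 0.0126 q7 0.62
-> [ 0.6419 -0.2075  0.1465]
[0.006, 0.005, 0.225] [-0.0, 0.003, -0.005] rows>= 1
```

View pics/s20.png

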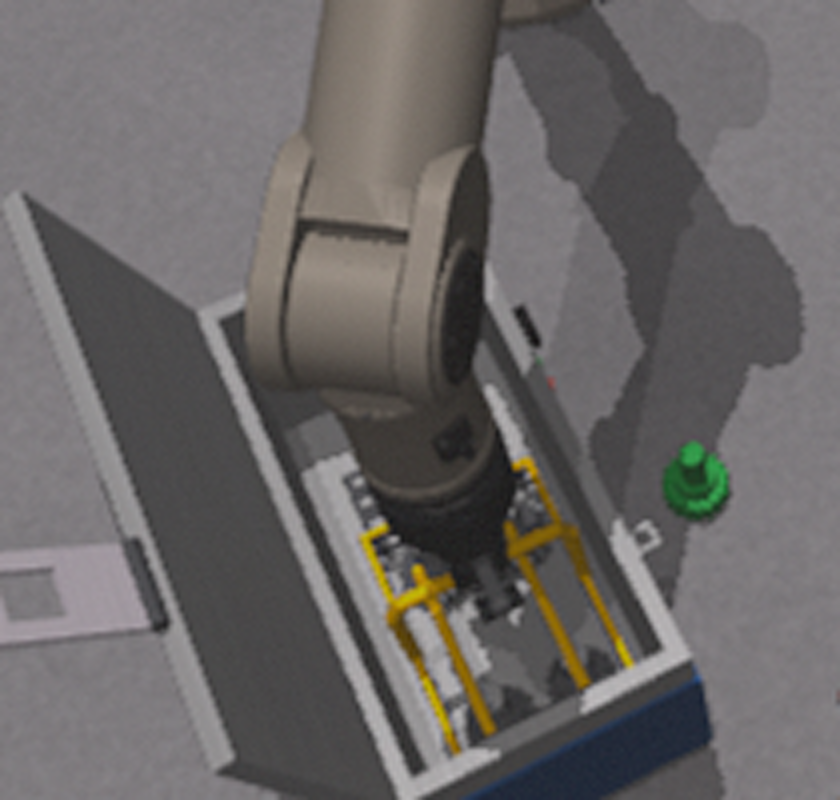

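Bar lies over both prongs, the basket beneath. Let it down.

Emit:
move_arm:
  motion:
    - [[0, 0, 0.06], [0, 0, 0]]
    - [[0, 0, 0.12], [0, 0, 0]]
    - [[0, 0, 0.18], [0, 0, 0]]
    - [[0, 0, 0.18], [0, 0, 0]]
    - [[0, 0, 0.18], [0, 0, 0]]

```text
time_s: 34.75
position: [0.6417, -0.2065, 0.1516]
tcp_rot: [-0.0, 0.999, 0.042, -0.0]
ft_force: [0.3, -0.5, -8.3]
gripper_width: 0.0126
```

Emit:
move_arm:
  motion:
    - [[0, 0, 0.02], [0, 0, 0]]
    - [[0, 0, 0.04], [0, 0, 0]]
    - [[0, 0, 0.05], [0, 0, 0]]
    - [[0, 0, 0.05], [0, 0, 0]]

```text
time_s: 35.15
position: [0.6423, -0.2068, 0.1469]
tcp_rot: [-0.0, 0.999, 0.042, 0.0]
ft_force: [-0.9, 1.3, -3.6]
gripper_width: 0.0124
```

Emit:
move_arm:
  motion:
    - [[0, 0, 0.015], [0, 0, 0]]
    - [[0, 0, 0.015], [0, 0, 0]]
    - [[0, 0, 0.015], [0, 0, 0]]

```text
time_s: 35.45
position: [0.6424, -0.2068, 0.1467]
tcp_rot: [-0.0, 0.999, 0.041, 0.001]
ft_force: [-3.7, 2.4, 4.4]
gripper_width: 0.0123
```

Emit:
move_arm:
  motion:
    - [[0, 0, 0], [0, 0, 0]]
    - [[0, 0, 0], [0, 0, 0]]
    - [[0, 0, 0], [0, 0, 0]]
    - [[0, 0, 0], [0, 0, 0]]
    - [[0, 0, 0], [0, 0, 0]]
  grip: 0.45

```text
time_s: 35.95
position: [0.6422, -0.2067, 0.1443]
tcp_rot: [0.0, 0.999, 0.042, 0.0]
ft_force: [-0.3, -0.3, -0.1]
gripper_width: 0.0384
```

```bash
python3 - <<'E'
from h import *
p,c=snap("wrist","w21.png")
for r in pinpoint("bail_mid",p): v,u=r["location"]; print(r["score"],u,v,onplane(c,u,v,.167))
E
python3 plan.py 4.86 .6419 -.2075 .1465
```

```text
0.86 321.3 271.0 [ 0.64296445 -0.21009129  0.167     ]
0.17 322.8 192.9 [ 0.64018927 -0.16955096  0.167     ]
t 36.05 pos [ 0.6421 -0.2066  0.1442] yaw 4.76 tilt 0.0 F [ 0.   0.2 -0.7] w 0.0387 q7 0.64
-> [ 0.6419 -0.2075  0.1465]
[-0.002, 0.007, -0.019] [-0.0, -0.0, -0.004] rows>= 1
```

View pics/w21.png

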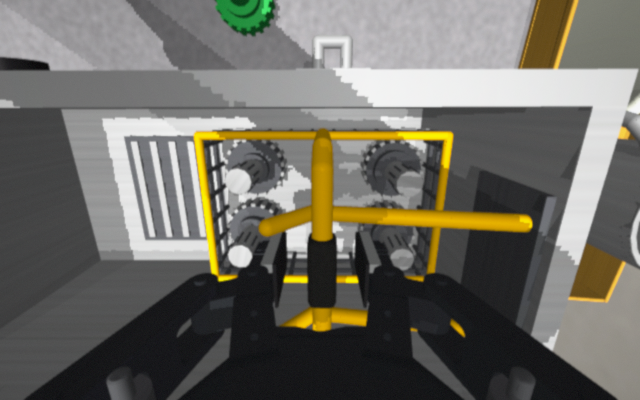

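```bash
cat >> h.py <<'E'
TH=np.radians(4.86)
def W(xw,yw,z):
    e=np.array([np.sin(TH),-np.cos(TH)]); f=np.array([np.cos(TH),np.sin(TH)])
    return np.array([*(np.array([.5702,-.2136])+xw*e+yw*f),z])
E
python3 -c "
from h import *
for a in [(0,-.07,.41),(.2,-.07,.41),(.2,-.07,.325)]: print(W(*a).round(4))"
python3 plan.py 4.86 .6421 -.2066 .41 .5004 -.2195 .41 .5174 -.4188 .41 .5174 -.4188 .325
```

```text
[ 0.5005 -0.2195  0.41  ]
[ 0.5174 -0.4188  0.41  ]
[ 0.5174 -0.4188  0.325 ]
t 36.05 pos [ 0.6421 -0.2066  0.1442] yaw 4.76 tilt 0.0 F [ 0.   0.2 -0.7] w 0.0387 q7 0.64
-> [ 0.6421 -0.2066  0.41  ]
[0.0, -0.0, -0.738] [-0.0, -0.0, -0.001] rows>= 2
[0.0, -0.0, -0.738] [-0.0, -0.0, -0.001] rows>= 2
[0.0, -0.0, -0.738] [-0.0, -0.0, -0.001] rows>= 2
-> [ 0.5004 -0.2195  0.41  ]
[-0.593, 0.004, 0.0] [0.0, 0.0, 0.0] rows>= 2
[-0.593, 0.004, 0.0] [0.0, 0.0, 0.0] rows>= 2
-> [ 0.5174 -0.4188  0.41  ]
[0.0, 0.833, 0.0] [0.0, -0.0, 0.0] rows>= 2
[0.0, 0.833, 0.0] [0.0, -0.0, 0.0] rows>= 2
-> [ 0.5174 -0.4188  0.325 ]
[-0.0, 0.0, 0.708] [0.0, 0.0, 0.0] rows>= 2
```

Emit:
move_arm:
  motion:
    - [[0, 0, -0.15], [0, 0, 0]]
    - [[0, 0, -0.4], [0, 0, 0]]
    - [[0, 0, -0.8], [0, 0, 0]]
    - [[0, 0, -1], [0, 0, 0]]
    - [[0, 0, -1], [0, 0, 0]]

```text
time_s: 36.55
position: [0.6441, -0.2082, 0.2693]
tcp_rot: [0.001, 0.999, 0.041, 0.004]
ft_force: [0.0, 0.1, -0.4]
gripper_width: 0.0384
```

Emit:
move_arm:
  motion:
    - [[-0.1, 0, -0.4], [0, 0, 0]]
    - [[-0.3, 0, -0.7], [0, 0, 0]]
    - [[-0.6, 0, -1], [0, 0, 0]]
    - [[-0.6, 0, -1], [0, 0, 0]]
  grip: 0

```text
time_s: 36.95
position: [0.5678, -0.2167, 0.3897]
tcp_rot: [0.001, 0.999, 0.039, 0.004]
ft_force: [-0.3, -0.5, 0.3]
gripper_width: 0.0002
```

Emit:
move_arm:
  motion:
    - [[-0.2, 0, -0.23], [0, 0, 0]]
    - [[-0.4, 0, -0.23], [0, 0, 0]]
    - [[-0.58, 0, -0.23], [0, 0, 0]]
    - [[-0.58, 0, -0.23], [0, 0, 0]]
    - [[-0.58, 0, -0.23], [0, 0, 0]]

```text
time_s: 37.45
position: [0.5011, -0.2178, 0.411]
tcp_rot: [-0.001, 0.999, 0.042, -0.0]
ft_force: [-0.6, 0.8, -0.3]
gripper_width: 0.0003
```

```bash
python3 - <<'E'
from h import *
p,c=snap("scene"); crop(p,220,230,105,100,4,"s22.png")
p,c=snap("top"); crop(p,440,160,100,75,4,"t22.png")
E
python3 plan.py 4.86 .5174 -.4188 .41
```

```text
t 37.55 pos [ 0.5018 -0.2175  0.411 ] yaw 4.84 tilt 0.06 F [-0.5  0.2  0. ] w 0.0001 q7 0.53
-> [ 0.5174 -0.4188  0.41  ]
[-0.006, 0.841, 0.004] [-0.0, 0.001, -0.0] rows>= 2
[-0.006, 0.841, 0.004] [-0.0, 0.001, -0.0] rows>= 2
```

View pics/s22.png

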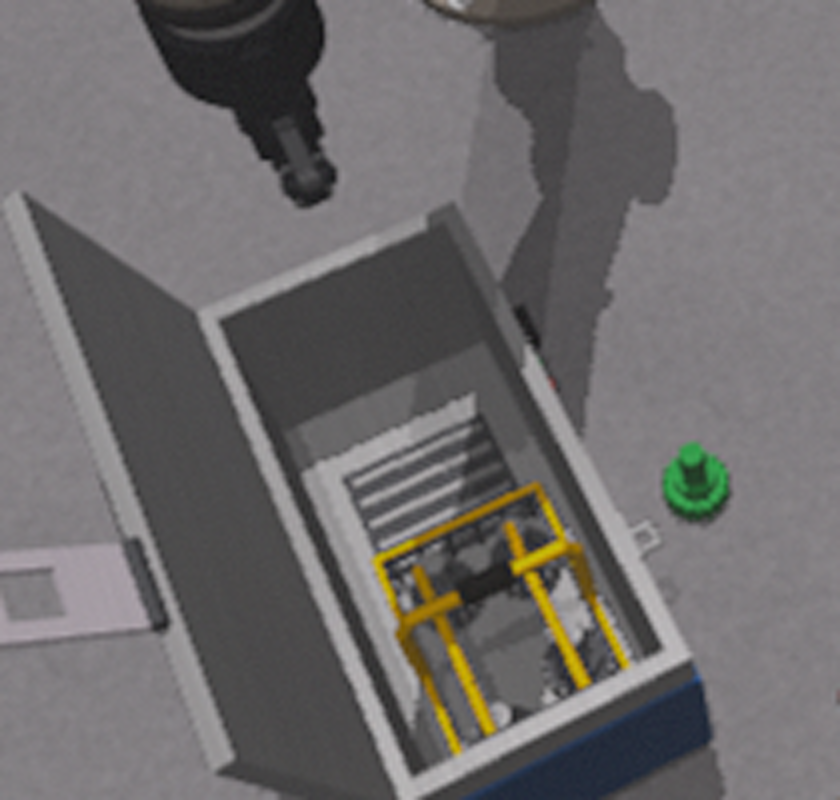

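View pics/t22.png

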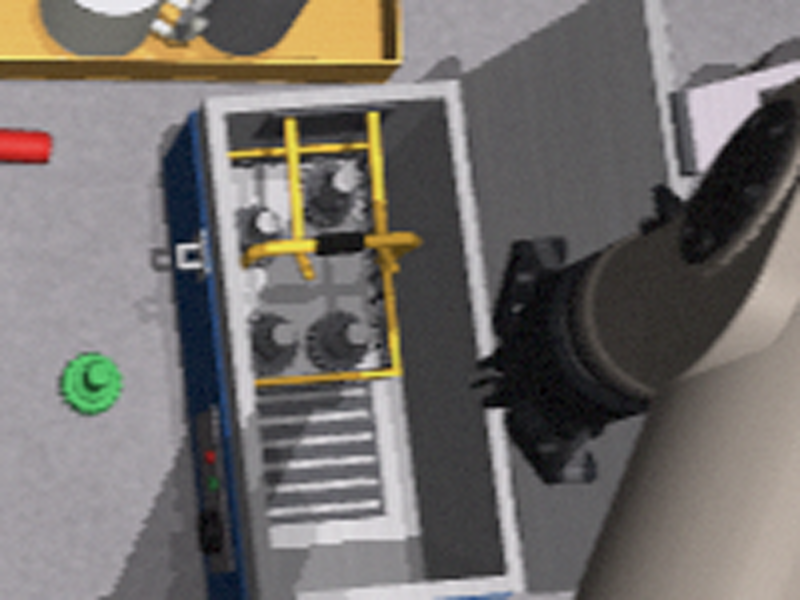

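```bash
python3 - <<'E'
from h import *
pt,ct=snap("top"); ps,cs=snap("scene")
f=lambda x,o:((x[0]+.5)/4-.5+o[0],(x[1]+.5)/4-.5+o[1])
print("expected",W(0,.072,.175))
print(tri([(ct,*f((340,243),(340,85))),(cs,*f((487,580),(115,130)))])[0])
# bar ends
print(tri([(ct,*f((262,250),(340,85))),(cs,*f((572,550),(115,130)))])[0],tri([(ct,*f((405,241),(340,85))),(cs,*f((408,617),(115,130)))])[0])
E
```

```text
expected [ 0.64194114 -0.20750006  0.175     ]
[ 0.64318871 -0.205015    0.17311058]
[ 0.64045128 -0.15127562  0.16222155] [ 0.64564929 -0.25475007  0.16865163]
```

Emit:
move_arm:
  motion:
    - [[0, 0.3, -0.05], [0, 0, 0]]
    - [[0, 0.6, -0.05], [0, 0, 0]]
    - [[0, 0.84, -0.05], [0, 0, 0]]
    - [[0, 0.84, -0.05], [0, 0, 0]]

```text
time_s: 38.05
position: [0.5082, -0.3231, 0.4168]
tcp_rot: [0.002, 0.999, 0.038, -0.002]
ft_force: [-0.4, 0.2, -0.0]
gripper_width: 0.0001
```

Emit:
move_arm:
  motion:
    - [[0, 0.3, 0], [0, 0, 0]]
    - [[0, 0.6, 0], [0, 0, 0]]
    - [[0, 0.9, 0], [0, 0, 0]]
    - [[0, 0.9, 0], [0, 0, 0]]
    - [[0, 0.9, 0], [0, 0, 0]]

```text
time_s: 38.55
position: [0.5186, -0.4263, 0.4168]
tcp_rot: [-0.001, 0.999, 0.041, -0.001]
ft_force: [0.6, 1.6, -0.3]
gripper_width: 0.0
```

```bash
python3 - <<'E'
from h import *
p,c=snap("scene"); crop(p,200,230,130,100,3,"s23.png")
p,c=snap("wrist","w23.png")
E
python3 plan.py 4.86 .5174 -.4228 .325
```

```text
t 38.65 pos [ 0.5194 -0.4248  0.4176] yaw 4.9 tilt 0.08 F [ 0.1 -0.2 -0.1] w -0.0001 q7 0.96
-> [ 0.5174 -0.4228  0.325 ]
[-0.015, -0.017, 0.772] [-0.003, -0.001, 0.001] rows>= 2
```

View pics/s23.png

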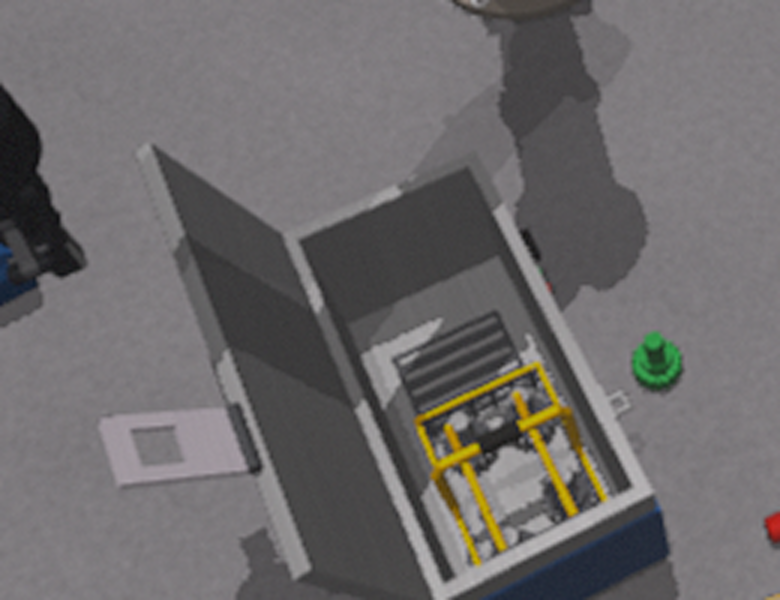

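View pics/w23.png

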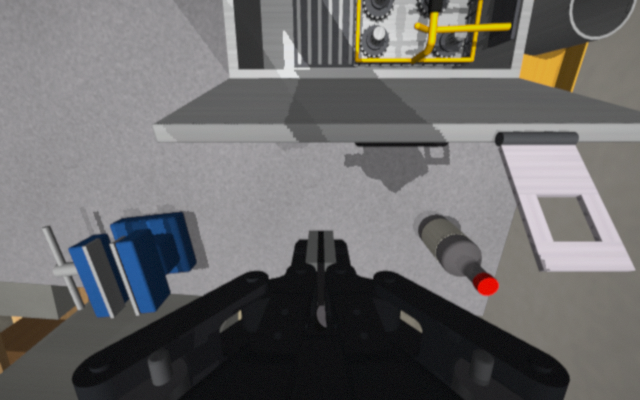

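Emit:
move_arm:
  motion:
    - [[0, -0.02, 0.3], [0, 0, 0]]
    - [[0, -0.02, 0.6], [0, 0, 0]]
    - [[0, -0.02, 0.77], [0, 0, 0]]
    - [[0, -0.02, 0.77], [0, 0, 0]]
    - [[0, -0.02, 0.77], [0, 0, 0]]

```text
time_s: 39.15
position: [0.5191, -0.4228, 0.3264]
tcp_rot: [-0.0, 0.999, 0.043, 0.001]
ft_force: [-0.2, -0.2, 0.7]
gripper_width: -0.0003
```

```bash
cat > st.py <<'E'
from h import *
s=read_state();p=np.array(s["position"])-[.5702,-.2136,0]
e=np.array([np.sin(TH),-np.cos(TH)]); f=np.array([np.cos(TH),np.sin(TH)])
print("t",round(s["time_s"],2),"xw,yw,z",round(p[:2]@e,4),round(p[:2]@f,4),round(p[2],4),"F",np.round(s["ft_force"],1))
E
python3 st.py; python3 - <<'E'
from h import *
for d in [100,90,80,70,60,50,40,30,20,10,0]:
    t=np.radians(d); r=.14
    x=.092-r*np.cos(t)+.012*np.sin(t)+.011; z=.185+r*np.sin(t)+.012*np.cos(t)
    print(d,round(x,4),round(z,4))
E
```

```text
t 39.15 xw,yw,z 0.2042 -0.0687 0.3264 F [-0.2 -0.2  0.7]
100 0.1391 0.3208
90 0.115 0.325
80 0.0905 0.325
70 0.0664 0.3207
60 0.0434 0.3122
50 0.0222 0.3
40 0.0035 0.2842
30 -0.0122 0.2654
20 -0.0245 0.2442
10 -0.0328 0.2211
0 -0.037 0.197
```

Emit:
move_arm:
  motion:
    - [[0, -0.15, 0], [0, 0, 0]]
    - [[0, -0.3, 0], [0, 0, 0]]
    - [[0, -0.4, 0], [0, 0, 0]]
    - [[0, -0.5, 0], [0, 0, 0]]
    - [[0, -0.6, 0], [0, 0, 0]]
    - [[0, -0.7, 0], [0, 0, 0]]
    - [[0, -0.75, 0], [0, 0, 0]]

```text
time_s: 39.85
position: [0.5114, -0.3378, 0.332]
tcp_rot: [0.004, 0.999, 0.041, 0.004]
ft_force: [-2.2, -4.4, 19.0]
gripper_width: -0.0002
```

```bash
python3 st.py; python3 - <<'E'
from h import *
p,c=snap("scene"); crop(p,200,230,130,100,3,"s24.png")
E
```

```text
t 39.85 xw,yw,z 0.1187 -0.0691 0.332 F [-2.2 -4.4 19. ]
```

View pics/s24.png

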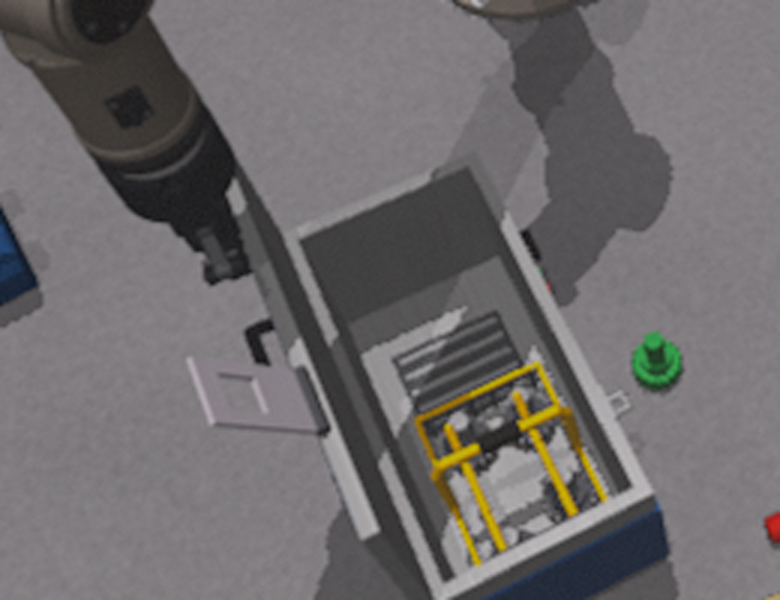

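Emit:
move_arm:
  motion:
    - [[0, 0.03, -0.08], [0, 0, 0]]
    - [[0, 0.05, -0.2], [0, 0, 0]]
    - [[0, 0.05, -0.25], [0, 0, 0]]
    - [[0, 0.05, -0.25], [0, 0, 0]]

```text
time_s: 40.3
position: [0.5114, -0.3404, 0.3563]
tcp_rot: [0.0, 0.999, 0.042, 0.001]
ft_force: [0.3, -0.5, -0.0]
gripper_width: 0.0001
```

```bash
python3 st.py; python3 - <<'E'
from h import *
p,c=snap("wrist","w25.png")
p,c=snap("scene"); crop(p,200,230,130,100,3,"s25.png")
E
```

```text
t 40.3 xw,yw,z 0.1214 -0.0693 0.3563 F [ 0.3 -0.5 -0. ]
```

View pics/w25.png

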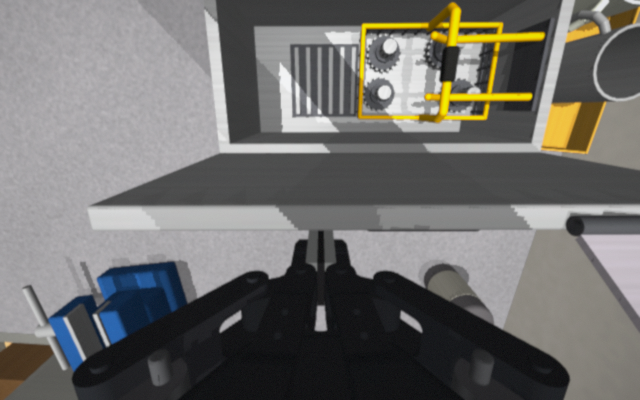

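View pics/s25.png

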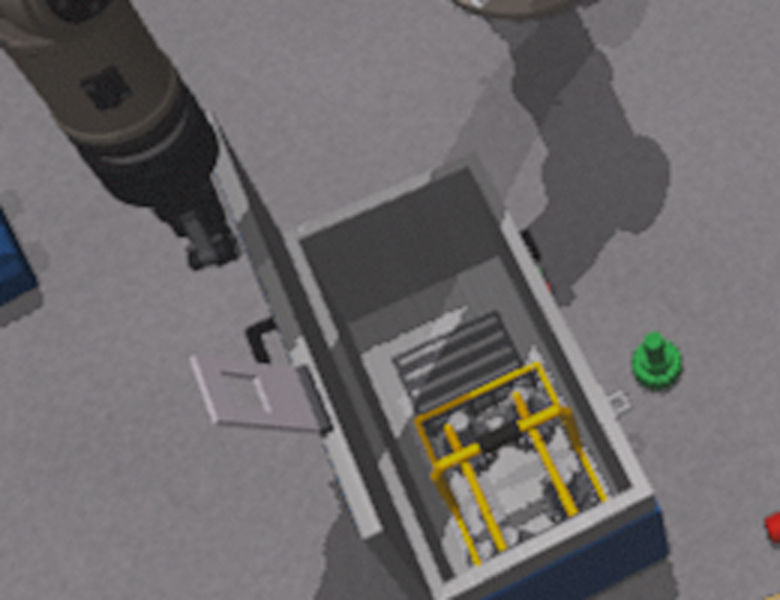

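Emit:
move_arm:
  motion:
    - [[0, -0.05, 0], [0, 0, 0]]
    - [[0, -0.15, 0], [0, 0, 0]]
    - [[0, -0.24, 0.01], [0, 0, 0]]
    - [[0, -0.32, 0.01], [0, 0, 0]]
    - [[0, -0.43, 0.03], [0, 0, 0]]
    - [[0, -0.54, 0.06], [0, 0, 0]]
    - [[0, -0.66, 0.1], [0, 0, 0]]
    - [[0, -0.78, 0.15], [0, 0, 0]]

```text
time_s: 41.2
position: [0.5032, -0.2453, 0.3372]
tcp_rot: [-0.001, 0.999, 0.042, 0.0]
ft_force: [-0.4, -2.1, 0.1]
gripper_width: 0.0001
```

```bash
python3 st.py; python3 - <<'E'
from h import *
p,c=snap("scene"); crop(p,200,230,130,100,3,"s26.png")
E
```

```text
t 41.2 xw,yw,z 0.0259 -0.0694 0.3372 F [-0.4 -2.1  0.1]
```

View pics/s26.png

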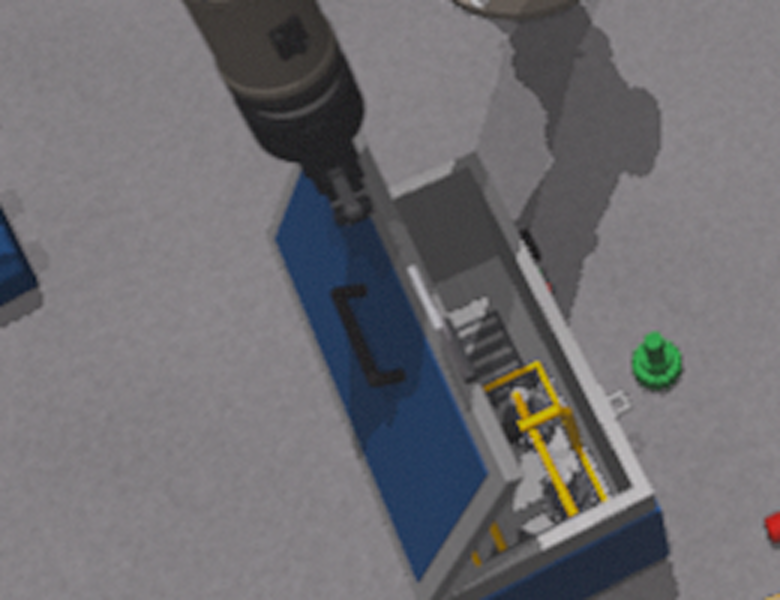

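Emit:
move_arm:
  motion:
    - [[0, -0.1, 0.05], [0, 0, 0]]
    - [[0, -0.19, 0.12], [0, 0, 0]]
    - [[0, -0.29, 0.2], [0, 0, 0]]
    - [[0, -0.38, 0.28], [0, 0, 0]]
    - [[0, -0.46, 0.37], [0, 0, 0]]
    - [[0, -0.53, 0.47], [0, 0, 0]]
    - [[0, -0.6, 0.58], [0, 0, 0]]
    - [[0, -0.65, 0.69], [0, 0, 0]]
    - [[0, -0.7, 0.8], [0, 0, 0]]
    - [[0, -0.74, 0.92], [0, 0, 0]]

```text
time_s: 42.25
position: [0.4958, -0.1581, 0.2259]
tcp_rot: [-0.0, 0.999, 0.041, -0.0]
ft_force: [0.2, 0.1, -0.8]
gripper_width: -0.0
```

```bash
python3 st.py; python3 - <<'E'
from h import *
p,c=snap("scene"); crop(p,200,230,130,100,3,"s27.png")
E
```

```text
t 42.25 xw,yw,z -0.0616 -0.0694 0.2259 F [ 0.2  0.1 -0.8]
```

View pics/s27.png

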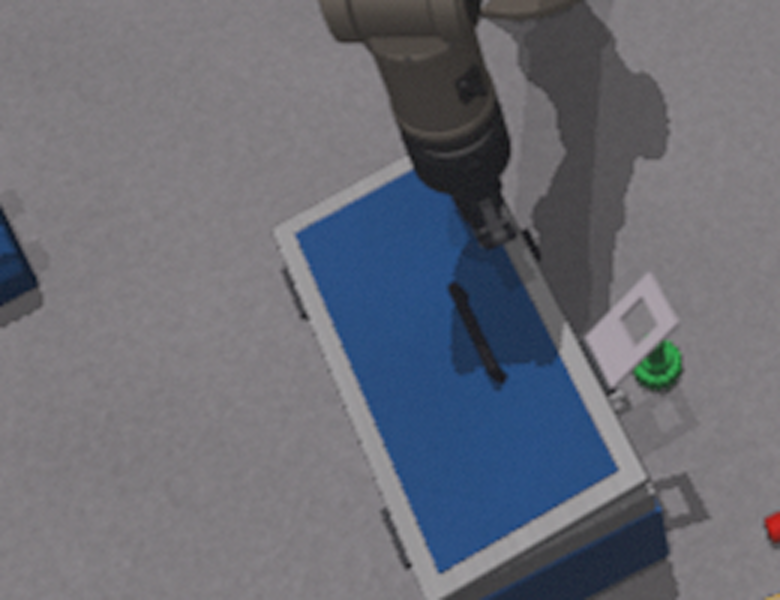

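Emit:
move_arm:
  motion:
    - [[0, -0.02, 0.08], [0, 0, 0]]
    - [[0, -0.04, 0.16], [0, 0, 0]]
    - [[0, -0.04, 0.22], [0, 0, 0]]
    - [[0, -0.04, 0.26], [0, 0, 0]]
    - [[0, -0.04, 0.26], [0, 0, 0]]
    - [[0, -0.04, 0.26], [0, 0, 0]]

```text
time_s: 42.9
position: [0.4955, -0.1539, 0.1971]
tcp_rot: [-0.001, 0.999, 0.041, -0.0]
ft_force: [-3.9, 2.1, 8.9]
gripper_width: -0.0001
```

```bash
python3 st.py
```

```text
t 42.9 xw,yw,z -0.0658 -0.0693 0.1971 F [-3.9  2.1  8.9]
```

Emit:
move_arm:
  motion:
    - [[0, 0, 0.02], [0, 0, 0]]
    - [[0, 0, 0.02], [0, 0, 0]]
    - [[0, 0, 0.02], [0, 0, 0]]

```text
time_s: 43.2
position: [0.4956, -0.1539, 0.1969]
tcp_rot: [-0.002, 0.999, 0.041, 0.0]
ft_force: [-8.8, 4.1, 24.9]
gripper_width: -0.0002
```

Emit:
move_arm:
  motion:
    - [[0, 0, -0.3], [0, 0, 0]]
    - [[0, 0, -0.7], [0, 0, 0]]
    - [[0, 0, -0.9], [0, 0, 0]]
    - [[0, 0, -0.9], [0, 0, 0]]

```text
time_s: 43.6
position: [0.498, -0.1551, 0.3055]
tcp_rot: [0.0, 0.999, 0.041, 0.004]
ft_force: [0.1, 0.7, 0.2]
gripper_width: 0.0001
```

```bash
python3 st.py; python3 - <<'E'
from h import *
ps,cs=snap("scene"); crop(ps,230,250,100,75,4,"s28.png")
pt,ct=snap("top"); crop(pt,440,160,100,75,4,"t28.png")
for p,c in((ps,cs),(pt,ct)):
    for r in pinpoint("hasp_hinge",p): v,u=r["location"]; print(r["score"],u,v,onplane(c,u,v,.192))
print("expect hasp hinge",W(.092-.191,.08,.192), proj(cs,W(-.099,.08,.192)),proj(ct,W(-.099,.08,.192)))
E
```

```text
t 43.6 xw,yw,z -0.0644 -0.067 0.3055 F [0.1 0.7 0.2]
0.63 274.0 257.3 [ 0.64521974 -0.10632277  0.192     ]
0.29 356.9 292.7 [0.80698801 0.04081334 0.192     ]
0.2 426.3 162.9 [0.54872021 0.37827062 0.192     ]
0.87 392.1 142.1 [ 0.64697018 -0.10853862  0.192     ]
0.45 192.6 217.0 [0.43631654 0.43231023 0.192     ]
expect hasp hinge [ 0.64152496 -0.10817823  0.192     ] [272.76105655 256.29756283] [392.01179162 144.00826999]
```

View pics/s28.png

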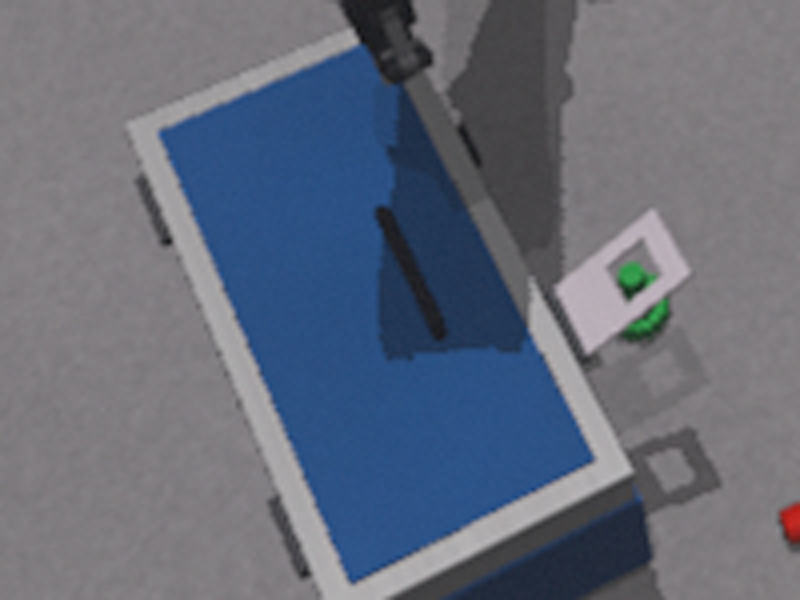

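View pics/t28.png

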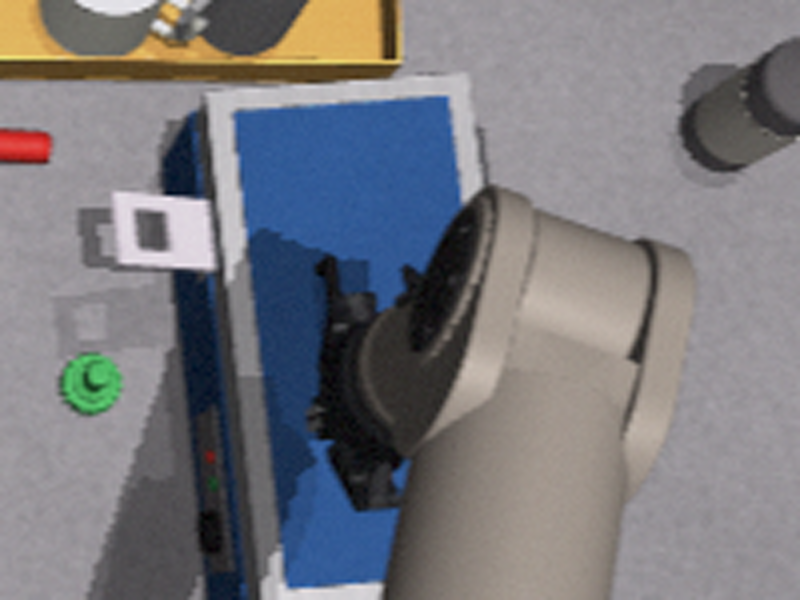

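Emit:
move_arm:
  motion:
    - [[0.2, -0.1, 0], [0, 0, 0]]
    - [[0.4, -0.22, 0], [0, 0, 0]]
    - [[0.62, -0.34, 0], [0, 0, 0]]
    - [[0.62, -0.34, 0], [0, 0, 0]]

```text
time_s: 44.2
position: [0.5686, -0.1025, 0.2989]
tcp_rot: [-0.0, 0.999, 0.045, -0.001]
ft_force: [0.1, -0.1, -0.2]
gripper_width: 0.0
```

Emit:
move_arm:
  motion:
    - [[0.2, -0.1, 0], [0, 0, 0]]
    - [[0.4, -0.22, 0.1], [0, 0, 0]]
    - [[0.62, -0.33, 0.3], [0, 0, 0]]
    - [[0.62, -0.33, 0.44], [0, 0, 0]]
    - [[0.62, -0.33, 0.44], [0, 0, 0]]

```text
time_s: 44.7
position: [0.6348, -0.0607, 0.2441]
tcp_rot: [0.0, 0.999, 0.042, -0.004]
ft_force: [-0.8, -0.4, -0.3]
gripper_width: 0.0
```

```bash
python3 st.py; python3 - <<'E'
from h import *
ps,cs=snap("scene"); crop(ps,260,230,80,75,5,"s29.png")
p,c=snap("wrist","w29.png")
E
```

```text
t 44.7 xw,yw,z -0.1469 0.0773 0.2441 F [-0.8 -0.4 -0.3]
```

View pics/s29.png

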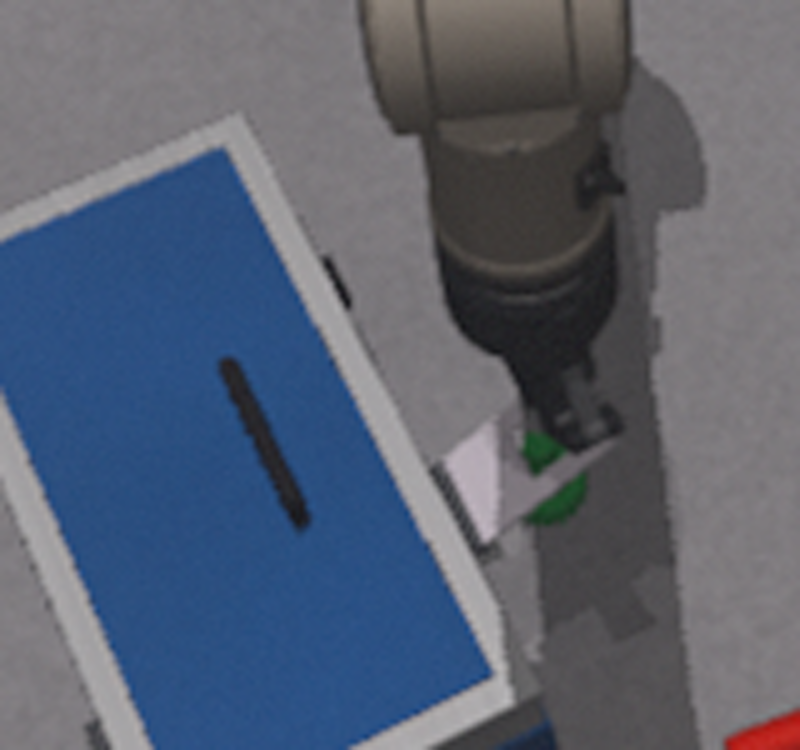

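View pics/w29.png

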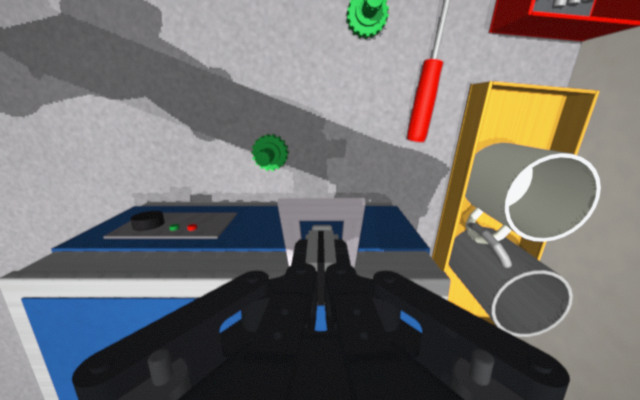

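Emit:
move_arm:
  motion:
    - [[0.02, 0.08, 0.1], [0, 0, 0]]
    - [[0.02, 0.08, 0.24], [0, 0, 0]]
    - [[0.02, 0.07, 0.32], [0, 0, 0]]
    - [[0.02, 0.07, 0.4], [0, 0, 0]]
    - [[0.02, 0.08, 0.46], [0, 0, 0]]
    - [[0.02, 0.1, 0.52], [0, 0, 0]]
    - [[0.02, 0.12, 0.57], [0, 0, 0]]
    - [[0.02, 0.12, 0.57], [0, 0, 0]]

```text
time_s: 45.6
position: [0.6403, -0.0761, 0.1794]
tcp_rot: [0.0, 0.999, 0.041, -0.001]
ft_force: [0.6, -0.6, -0.1]
gripper_width: -0.0001
```

```bash
python3 st.py; python3 - <<'E'
from h import *
ps,cs=snap("scene"); crop(ps,260,230,80,75,5,"s30.png")
p,c=snap("wrist","w30.png")
E
```

```text
t 45.6 xw,yw,z -0.131 0.0815 0.1794 F [ 0.6 -0.6 -0.1]
```

View pics/s30.png

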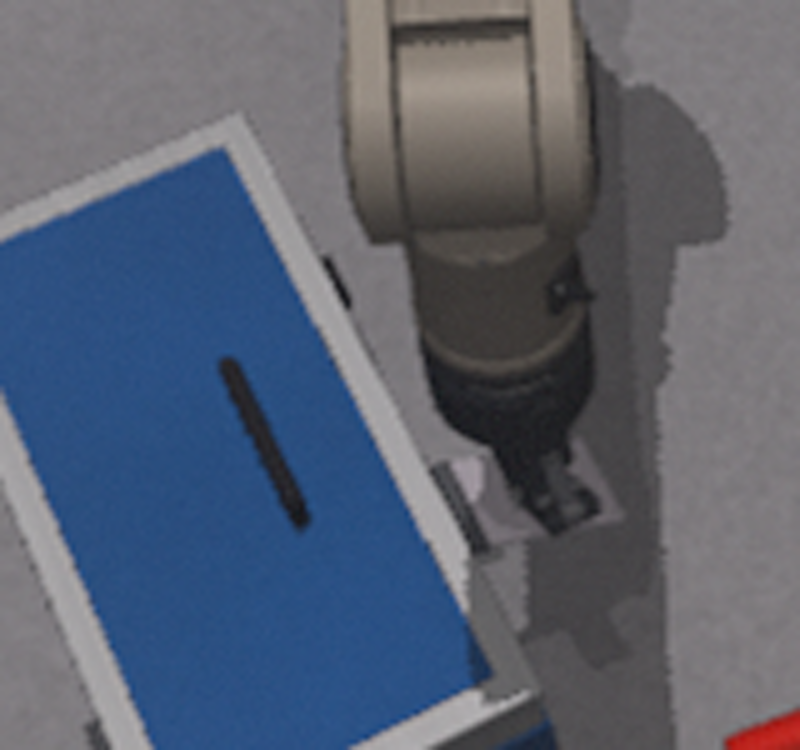

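View pics/w30.png

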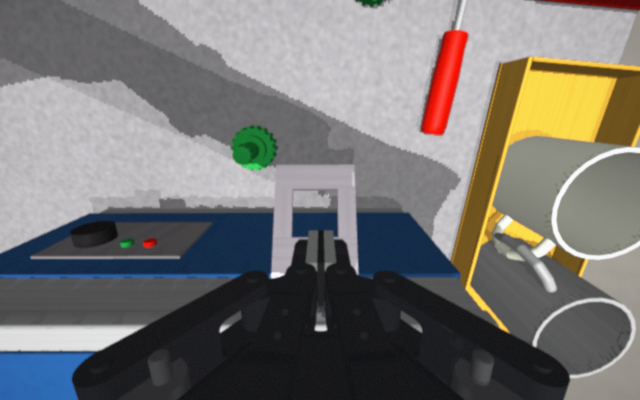

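Emit:
move_arm:
  motion:
    - [[0, 0, 0.04], [0, 0, 0]]
    - [[0, 0.03, 0.07], [0, 0, 0]]
    - [[0, 0.06, 0.09], [0, 0, 0]]
    - [[0, 0.09, 0.11], [0, 0, 0]]
    - [[0, 0.12, 0.12], [0, 0, 0]]
    - [[0, 0.14, 0.12], [0, 0, 0]]
    - [[0, 0.14, 0.12], [0, 0, 0]]

```text
time_s: 46.4
position: [0.6418, -0.0927, 0.1656]
tcp_rot: [-0.0, 0.999, 0.041, -0.0]
ft_force: [-0.2, 1.2, -1.0]
gripper_width: 0.0002
```

```bash
python3 st.py; python3 - <<'E'
from h import *
ps,cs=snap("scene"); crop(ps,260,230,80,75,5,"s31.png")
p,c=snap("wrist","w31.png")
E
```

```text
t 46.4 xw,yw,z -0.1144 0.0816 0.1656 F [-0.2  1.2 -1. ]
```

View pics/s31.png

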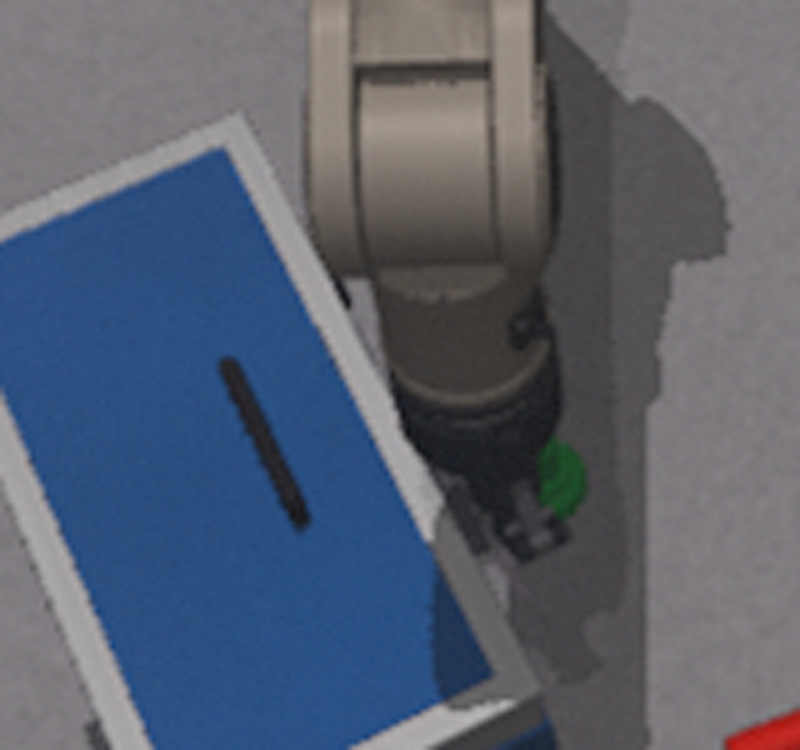

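View pics/w31.png

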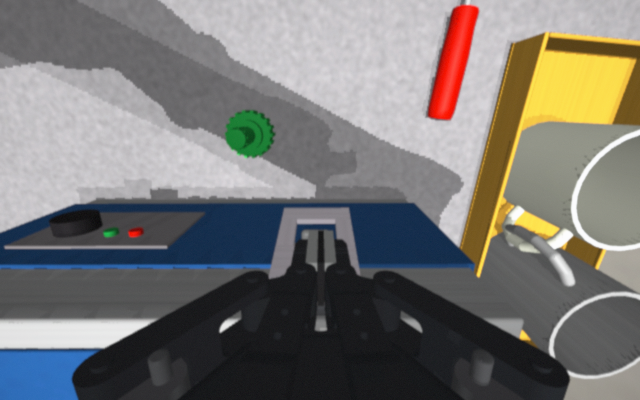

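Emit:
move_arm:
  motion:
    - [[0, 0.02, 0], [0, 0, 0]]
    - [[0, 0.04, 0], [0, 0, 0]]
    - [[0, 0.04, 0], [0, 0, 0]]

```text
time_s: 46.8
position: [0.6424, -0.0971, 0.1657]
tcp_rot: [-0.0, 0.999, 0.041, -0.0]
ft_force: [-0.9, 2.9, -2.2]
gripper_width: -0.0005
```

Emit:
move_arm:
  motion:
    - [[0, 0.02, 0], [0, 0, 0]]
    - [[0, 0.03, 0], [0, 0, 0]]
    - [[0, 0.03, 0], [0, 0, 0]]

```text
time_s: 47.1
position: [0.6424, -0.0972, 0.1657]
tcp_rot: [-0.003, 0.999, 0.042, -0.001]
ft_force: [-3.0, 6.6, 1.0]
gripper_width: -0.0002
```

Emit:
move_arm:
  motion:
    - [[0, 0.02, 0], [0, 0, 0]]
    - [[0, 0.02, 0], [0, 0, 0]]

```text
time_s: 47.3
position: [0.6424, -0.0973, 0.1657]
tcp_rot: [-0.004, 0.999, 0.043, -0.002]
ft_force: [-4.5, 10.8, 2.9]
gripper_width: 0.0002
```

Emit:
move_arm:
  motion:
    - [[0, -0.15, 0], [0, 0, 0]]
    - [[0, -0.4, -0.1], [0, 0, 0]]
    - [[0, -0.7, -0.6], [0, 0, 0]]
    - [[0, -0.7, -1], [0, 0, 0]]

```text
time_s: 47.7
position: [0.6357, -0.0189, 0.2699]
tcp_rot: [0.0, 0.999, 0.043, -0.001]
ft_force: [-0.2, 0.7, 0.3]
gripper_width: -0.0
```

Emit:
move_arm:
  motion:
    - [[-0.4, 0, -0.4], [0, 0, 0]]
    - [[-0.8, 0, -0.4], [0, 0, 0]]
    - [[-1, 0, -0.4], [0, 0, 0]]
    - [[-1, 0, -0.4], [0, 0, 0]]

```text
time_s: 48.1
position: [0.5137, -0.035, 0.3196]
tcp_rot: [-0.001, 0.999, 0.04, 0.001]
ft_force: [1.0, 0.3, 0.8]
gripper_width: -0.0001
```

```bash
python3 st.py; python3 - <<'E'
from h import *
ps,cs=snap("scene"); crop(ps,240,240,80,60,5,"s32.png")
pt,ct=snap("top"); crop(pt,420,150,80,60,5,"t32.png")
p,c=snap("wrist","w32.png")
E
```

```text
t 48.1 xw,yw,z -0.1827 -0.0412 0.3196 F [1.  0.3 0.8]
```

View pics/s32.png

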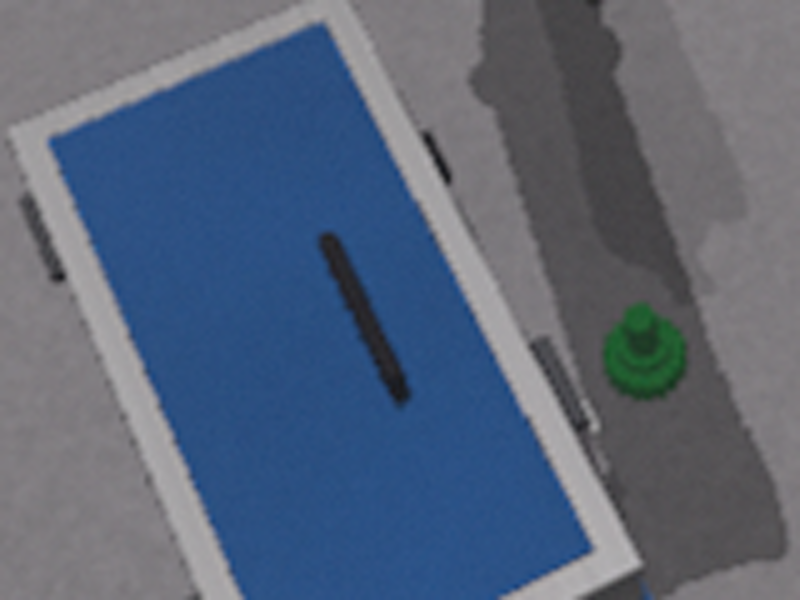

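View pics/t32.png

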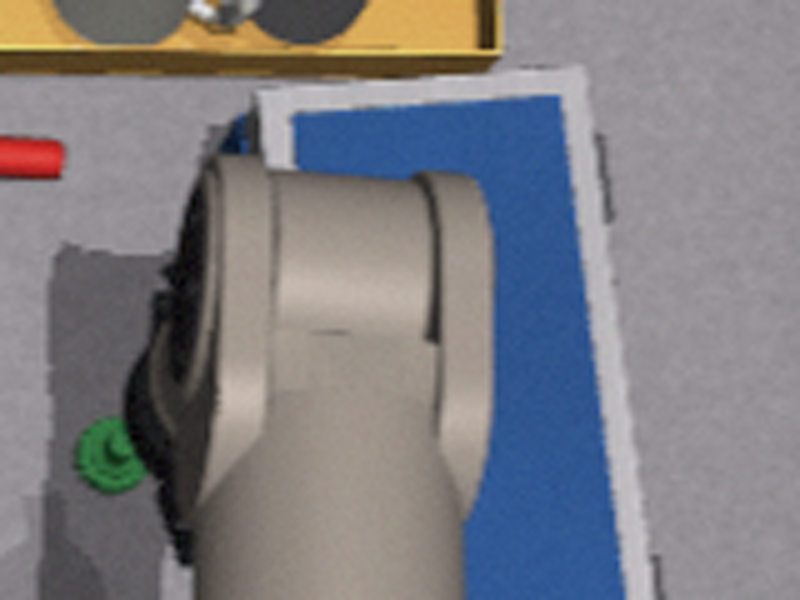

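View pics/w32.png

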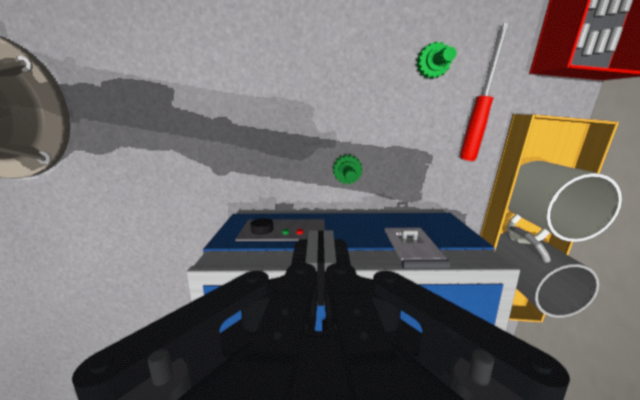

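```bash
python3 - <<'E'
from h import *
p,c=snap("wrist")
k=7; u0,v0=370,210
im=cv2.resize(p["image"][v0:v0+70,u0:u0+90,::-1],None,fx=k,fy=k,interpolation=cv2.INTER_CUBIC)
for ph,col in((0,(0,255,0)),(.12,(0,0,255)),(.3,(255,0,255))):
    for yy in(-.025,.025):
        pts=[]
        for r in (.005,.088):
            x=-.099-r*np.sin(ph)-.004*np.cos(ph); z=.192-r*np.cos(ph)+.004*np.sin(ph)
            q=proj(c,W(x,.082+yy,z)); pts.append(((q-[u0,v0]+.5)*k-.5).astype(int))
        cv2.line(im,tuple(pts[0].tolist()),tuple(pts[1].tolist()),col,1)
        print(ph,yy,pts)
cv2.imwrite("pics/w33.png",im)
E
```

```text
0 -0.025 [array([243, 316]), array([122, 107])]
0 0.025 [array([556, 315]), array([371, 107])]
0.12 -0.025 [array([244, 315]), array([127,  61])]
0.12 0.025 [array([558, 314]), array([379,  60])]
0.3 -0.025 [array([246, 313]), array([137,  -4])]
0.3 0.025 [array([561, 313]), array([394,  -4])]
```

View pics/w33.png

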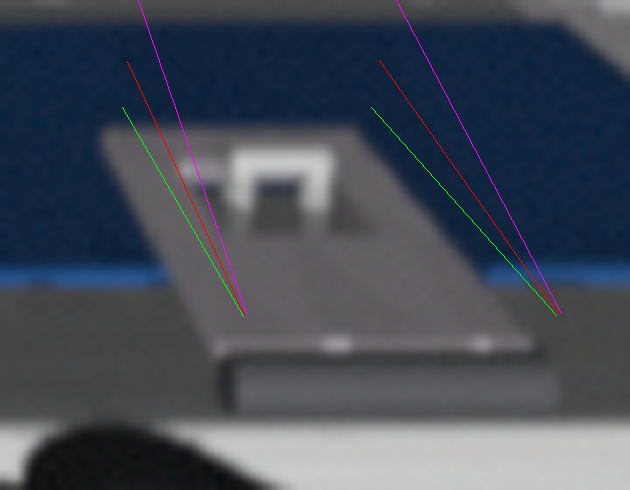

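```bash
python3 -c "
from bench import *
print(job_done(), read_state()['time_s'])"
```

```text
the job is handed in; nothing more can be done
the job is handed in; nothing more can be done
```

I put all four steel shafts in the basket, two per bay, and hung it by its bail on the twin-prong hook. I then shut the lid and swung the hasp down over the staple. I handed the job in at about 48 s of the 208 s allowed. The hand-in gave no verdict.

**Last checks:**
- **Basket:** With the fingers off the bail, I triangulated the grip's centre about 1 mm along the prongs and 2.5 mm across from where a seated bail should be. Its height was about 2 mm low, inside the limits. I saw all four shafts in the basket just after releasing the bail. I could not look inside again once the lid was shut.
- **Lid:** My press ended at the height expected for a shut lid, with 25 N on the tool. I did not measure the lid's angle separately.
- **Hasp:** The last wrist picture shows the staple through the slot and the strap flat. I estimate its angle at 0.02–0.03 rad, against a limit of 0.12. The model I drew over the picture sat a few pixels off, so this comes from the direction of the strap's edges.
- **Other things on the bench:** I touched none of the bystanders or the blue and green look-alikes, and those still in view in the last pictures had not moved. I did not check each one.
- **Robot:** The arm ended clear of everything.

One thing went less smoothly: while pushing the lid up, its edge caught under the fingers with about 19 N. I raised the hand and carried on.

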